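# Stopper the retained samples on the mallet-struck bench press

### The arm

A 6-joint arm with a two-finger parallel gripper is mounted at the origin on the work surface. World frame = base frame: x ahead of the robot, y to its left, z up, the work surface at z = 0. Lengths are in m, angles in rad, forces in N, time in s.
With the tool pointing down it reaches from about 0.375 to 0.825 m from the base axis. Payload 5.5 kg.
Tool frame: the origin (TCP) lies on the centre line of the jaws, within the pads' length; the fingertips stand 19 mm ahead of it and the grasp point (between the pads) is the TCP (robot.tcp_to_tips is the z of the fingertips in the tool frame, in m); z points along the fingers, y is the line along which they close (so a half turn about z gives the same grasp; the last joint's range is limited). The gripper opens to 85 mm and grips with 20 to 120 N. Pads are 22 mm wide; open, the fingers measure 114 mm over their backs; the gripper's body (76 mm by 85 mm) begins 54 mm behind the grasp point. The pads swing forward as they close: fully open they stand 13 mm farther back than shut.
Start: joints at [-1.267, 0.314, -0.047, 1.21, 0, 1.571], TCP at [0.179, -0.573, 0.25] pointing down, gripper open.
Joint ranges: [-2.67, 2.67], [-0.69, 1.73], [-1.03, 1.25], [-2.08, 2.16], [-1.42, 1.45], [-3.14, 3.14]. Speed limits (rad/s): [2.39, 2.39, 3.01, 3.14, 3.14, 3.14].

### API

Orientations are given as a rotation vector (axis times angle).
In Python, from rig import telemetry, viewer, workorder, robot gives the robot as it stands.
- The arm moves only by the tool send_rows, never from a script. Its argument "motion" is one flat list of numbers, 7 for each row, row after row: the shift along the tool's x, y, z each as a share of 0.025 m, from -1 to 1, then the turn, a rotation vector about the tool's x, y, z each as a share of 4 degrees, from -1 to 1, then the finger opening in mm, from 0 to 85.4. In form: [dx, dy, dz, wx, wy, wz, grip, dx, dy, dz, wx, wy, wz, grip, ...]. A call has exactly 10 rows; each row shifts and turns the commanded pose from where the row before left it, along the tool's axes as they then stand; what a row does not reach is not made up. A row lasts 1/8 s, in which the tool goes at most 62.5 mm and 10.7 degrees, less where a joint would pass 70% of its speed; a pose out of reach is approached as far as the arm can. A call with a number of a shift or a turn outside -1 to 1 is refused whole. A call with a gripper value outside its range is refused whole. The fingers move at their own pace and stop on an object; the grip force is fixed at half the most. Time passes only in rows, so rows that do not move let the fingers close, or fill a call up. It gives the time, the measured TCP pose, the force, the opening and the grip force at its end, in the units of the state.
- telemetry.get_obs(): the state, without advancing time (a new reading comes with each control period).
- viewer.grab_frame(name): name is "scene" or "top" or "wrist"; returns the picture (384x512x3 uint8, red, green, blue); there is no depth.
- viewer.camera_params(name): a dict with "camera_matrix" (3x3 intrinsics, pixels), "D" ([k1, k2, p1, p2, k3] as OpenCV has them; the pictures are not rectified), "camera_from_world" (4x4, takes a point from world to camera coordinates). Camera axes: x right, y down, z forward; pixel columns grow to the right and rows downward; lengths in m; the calibration is good to about 2 mm. A picture is of the moment at which its call begins: read the wrist's pose just before it. camera_params takes no time and is no camera call; for the wrist camera it gives the pose at the moment of the call.
- workorder.hand_in(): hands the job in; it is judged then, once.
The state is a dict: "t": time; "joints": joint angles; "qvel": joint speeds; "joint_efforts": joint torques, N m; "eef_pos": TCP position; "eef_rot": TCP orientation; "ft_force": force on the tool from outside, world axes, zero at the start; "torque": the same for the moment, N m; "grip_width": opening from 0.0 (shut) to 1.0 (fully open); "grasp_force": force on a finger pad.
Only numpy, scipy, OpenCV 4.12 (cv2) and the standard library are available. Lean on these libraries where they do the work, as an engineer would, in place of code of your own. Each camera call takes 0.05 s, during which the arm holds its last target. There are 200 camera calls.

### The job

Draw the press tray fully out and stand each sample bottle upright in the tray pocket that bears the same number of dots as the bottle's place on the mat (pockets of missing samples stay empty); then, with the stoppers still proud, push the tray fully in to its end stop. Take the mallet by its handle and strike the plunger briskly to the bottom so that every stopper is driven home, then stand the mallet head-down back on its cork pad, draw the tray fully out again and stand every bottle back upright on its own place on the mat. Do not let the mallet touch a bottle, and leave the beaker, flask and wash bottle where they are.

Things in the scene. Friction and masses are not known exactly. Their poses are not given: they have to be found in the camera images.
- shuttle (a joint): white plastic shuttle tray (264 mm wide, 72 mm deep) of the stoppering press, sliding along the press's x axis (away from the robot, give or take the press's yaw). 0 = drawn fully out towards the robot, for loading; 0.13 m = pushed fully in to its end stop, pockets right under the platen. It stays where it is left; about 2 N moves it.
- tray_handle (a point): middle of the tray's handle: level 14 mm round steel bar, 104 mm long, parallel to the tray's long side, 50 mm above the bench, in front of the tray, on two arms 45 mm either side of the middle. Moves with the tray; its x axis is the way the tray goes in. 53 mm clear between bar and tray; pinch it from above, one finger in front, one behind.
- plunger (a joint): sprung plunger of the press: 0 = up (it springs back by itself), grows as it is driven down, 0.0145 m = bottomed on its stop. Takes about 2 N to start and 5 N at the bottom, plus 1.5 N for each stopper. A mallet blow at 0.15 to 0.4 m/s, carried through, drives it to the bottom.
- plunger_head (a point): centre of the top face of the plunger's round steel striking head, 44 mm across, 214 mm above the bench when up, 47 mm above the white crossbeam (330 mm wide, 50 deep, on two columns). Axes: x the way the tray goes in, y left, z up. Below the beam hangs the platen, 270 x 56 mm, underside 124 mm above the bench when up.
- mat: flat grey-green sample mat, 320 x 150 x 3 mm, fixed, at the robot's right; origin at the centre of its underside, long axis x. Four places, darker round spots 60 mm across centred on y = 0 at x = -105, -35, +35, +105 mm, numbered 1 (nearest the robot) to 4 by 1 to 4 black dots at the mat's +y edge. Bottle k starts at place k; places may be empty.
- mallet_rest: square cork pad, 85 x 85 x 4 mm, fixed, at the robot's left; origin at the centre of its underside. The mallet stands on it.
- mallet: soft-faced mallet, 0.32 kg, standing by itself on the cork pad on one flat face of its head. Head: black rubber cylinder, axis upright, 50 mm across, 80 mm tall. Wooden handle: level, along the mallet's -x, 26 mm wide (y), 20 mm high, centred 40 mm above the lower face, reaching 215 mm from the head's axis. Origin at the centre of the lower face, z up.
- mallet_grip (a point): good place to take the mallet from above, on the middle of the handle 70 mm from the head's axis (at x -70, z +40 mm in the mallet's frame), fingers either side of the handle.
- bottle1: sample bottle of place 1 on the mat: amber glass, about 0.16 kg, round body 46 mm across and 62 mm tall, neck 28 mm across to 81.5 mm, all bottles alike; origin at the centre of its underside, z up. Best gripped round the body from above at 48 to 55 mm over its underside. With its stopper proud it is 98 mm tall. May be absent.
- stopper1 (a joint): white push-in stopper of bottle 1, flange 34 mm across and 8 mm thick: 0 = proud (flange 8.5 mm above the rim), 0.0085 m = home; stays where pushed (1.5 N). Absent with its bottle.
- pocket1 (a point): centre of the floor of the tray's pocket 1, marked by 1 black dot on the tray's front edge (pocket 1 is the leftmost seen from the robot, spacing 64 mm). Square pocket 56 x 56 mm, walls 17 to 18 mm high, floor 20 mm above the bench. Moves with the tray.
- bottle2: sample bottle of place 2 on the mat: amber glass, about 0.16 kg, round body 46 mm across and 62 mm tall, neck 28 mm across to 81.5 mm, all bottles alike; origin at the centre of its underside, z up. Best gripped round the body from above at 48 to 55 mm over its underside. With its stopper proud it is 98 mm tall. May be absent.
- stopper2 (a joint): white push-in stopper of bottle 2, flange 34 mm across and 8 mm thick: 0 = proud (flange 8.5 mm above the rim), 0.0085 m = home; stays where pushed (1.5 N). Absent with its bottle.
- pocket2 (a point): centre of the floor of the tray's pocket 2, marked by 2 black dots on the tray's front edge (pocket 1 is the leftmost seen from the robot, spacing 64 mm). Square pocket 56 x 56 mm, walls 17 to 18 mm high, floor 20 mm above the bench. Moves with the tray.
- bottle3: sample bottle of place 3 on the mat: amber glass, about 0.16 kg, round body 46 mm across and 62 mm tall, neck 28 mm across to 81.5 mm, all bottles alike; origin at the centre of its underside, z up. Best gripped round the body from above at 48 to 55 mm over its underside. With its stopper proud it is 98 mm tall. May be absent.
- stopper3 (a joint): white push-in stopper of bottle 3, flange 34 mm across and 8 mm thick: 0 = proud (flange 8.5 mm above the rim), 0.0085 m = home; stays where pushed (1.5 N). Absent with its bottle.
- pocket3 (a point): centre of the floor of the tray's pocket 3, marked by 3 black dots on the tray's front edge (pocket 1 is the leftmost seen from the robot, spacing 64 mm). Square pocket 56 x 56 mm, walls 17 to 18 mm high, floor 20 mm above the bench. Moves with the tray.
- bottle4: sample bottle of place 4 on the mat: amber glass, about 0.16 kg, round body 46 mm across and 62 mm tall, neck 28 mm across to 81.5 mm, all bottles alike; origin at the centre of its underside, z up. Best gripped round the body from above at 48 to 55 mm over its underside. With its stopper proud it is 98 mm tall. May be absent.
- stopper4 (a joint): white push-in stopper of bottle 4, flange 34 mm across and 8 mm thick: 0 = proud (flange 8.5 mm above the rim), 0.0085 m = home; stays where pushed (1.5 N). Absent with its bottle.
- pocket4 (a point): centre of the floor of the tray's pocket 4, marked by 4 black dots on the tray's front edge (pocket 1 is the leftmost seen from the robot, spacing 64 mm). Square pocket 56 x 56 mm, walls 17 to 18 mm high, floor 20 mm above the bench. Moves with the tray.
- beaker: glass beaker, 72 mm across, 95 mm tall, beyond the work; origin at the centre of its underside. To be left alone.
- flask: green glass conical flask, 80 mm across, 124 mm tall, beyond the work; origin at the centre of its underside. To be left alone.
- wash_bottle: white wash bottle with blue cap, 64 mm across, 150 mm tall, beyond the work; origin at the centre of its underside. To be left alone.

How it is judged:
By the outcome, as a careful person would: the job done as asked, in the order asked, and still so for the second after the job is handed in, with the robot touching nothing.
Of bottle1, bottle2, bottle3, bottle4 only 2 to 4 are there at a start; the rules pass over those that are not, and their reading is None.
At some moment in a run one of bottle1, bottle2, bottle3, bottle4 may be knocked a few centimetres aside while the robot is not near it.
It also fails if it takes over 210 s, if anything falls off the work surface, if the arm or the gripper's body presses on something with over 40 N, if the wrist force passes 120 N, or if a joint passes its speed limit or range.

## Working session

There is one attempt and no reset: what is moved stays moved. The work goes in short steps, Python scripts to look and compute and a tool call to move; the robot and the scene stay as the last step left them, time stands still between calls to the robot, and variables do not carry over. Pictures are saved under pics/ and viewed, at most 14 in all, crops included, and the job is handed in when it is done.

Besides the shell and the picture viewer there is one more tool, called as name(argument=value, ...) on one line, values as JSON. send_rows: Moves the arm, as the interface text tells. Shift numbers are shares of 0.025 m and turn numbers shares of 4 degrees, none past 1 either way. Its arguments: {"type":"object","properties":{"motion":{"type":"array"}},"required":["motion"]}

```bash
mkdir -p pics; ls; python3 - <<'E'
from rig import telemetry, viewer, robot
import cv2, numpy as np
o=telemetry.get_obs()
for k,v in o.items(): print(k,np.round(v,3))
print(robot.tcp_to_tips)
for n in ("scene","top","wrist"):
    p=viewer.camera_params(n); print(n,np.round(p["camera_matrix"],1).tolist(),np.round(p["D"],3),np.round(p["camera_from_world"],3).tolist())
    cv2.imwrite(f"pics/{n}0.png",viewer.grab_frame(n)[:,:,::-1])
E
```

```text
pics
t 0.0
joints [-1.267  0.314 -0.048  1.21   0.     1.571]
qvel [ 0.001 -0.     0.001  0.002  0.    -0.001]
joint_efforts [ 0.0000e+00 -5.3959e+01  3.3975e+01  1.9000e-02 -0.0000e+00 -0.0000e+00]
eef_pos [ 0.179 -0.572  0.249]
eef_rot [-3.104 -0.475  0.   ]
ft_force [ 0.676  0.274 -0.77 ]
torque [-0.018  0.034 -0.002]
grasp_force 0.0
grip_width 1.003
0.019
scene [[377.9, 0.0, 252.8], [0.0, 377.9, 186.6], [0.0, 0.0, 1.0]] [-0.039  0.     0.     0.     0.   ] [[-0.512, 0.859, 0.0, 0.221], [0.728, 0.434, -0.531, -0.39], [-0.457, -0.272, -0.847, 1.488], [0.0, 0.0, 0.0, 1.0]]
top [[446.4, 0.0, 255.0], [0.0, 446.4, 190.5], [0.0, 0.0, 1.0]] [-0.135  0.     0.     0.     0.   ] [[0.004, -1.0, -0.012, 0.088], [-0.981, -0.002, -0.194, 0.594], [0.194, 0.013, -0.981, 1.361], [0.0, 0.0, 0.0, 1.0]]
wrist [[336.4, 0.0, 252.7], [0.0, 336.4, 187.9], [0.0, 0.0, 1.0]] [0.033 0.    0.    0.    0.   ] [[0.299, -0.954, -0.002, -0.599], [-0.906, -0.285, 0.313, -0.041], [-0.3, -0.092, -0.95, 0.381], [0.0, 0.0, 0.0, 1.0]]
```

View pics/top0.png

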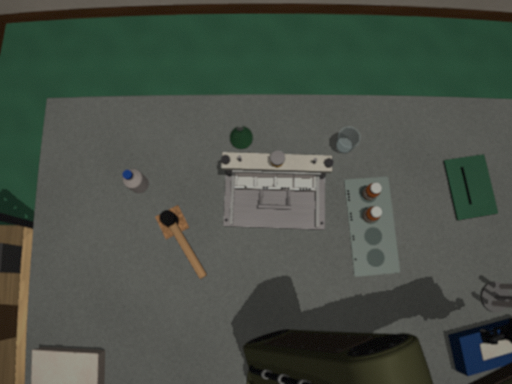

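View pics/scene0.png

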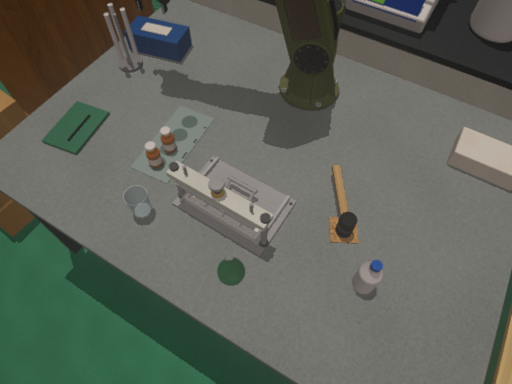

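The top view shows bottles only at places 3 (372,214) and 4 (372,190). The tray is partly in, with its handle bar at about (274,192–207), the plunger head at (277,158), and the mallet head at (169,217) with its handle end at (202,275).

```bash
cat > h.py <<'E'
from rig import telemetry, viewer, robot
import cv2, numpy as np
from scipy.spatial.transform import Rotation as R
def ray(p,uv):
    n=cv2.undistortPoints(np.array([[uv]],float),p["camera_matrix"],p["D"])[0,0]
    T=p["camera_from_world"]; return -T[:3,:3].T@T[:3,3], T[:3,:3].T@np.r_[n,1]
def onz(p,uv,z):
    c,d=ray(p,uv); return c+d*(z-c[2])/d[2]
def tri(obs):  # [(p,uv),...] -> point, residual
    A=np.zeros((3,3)); b=np.zeros(3); L=[]
    for p,uv in obs:
        c,d=ray(p,uv); d=d/np.linalg.norm(d); M=np.eye(3)-np.outer(d,d); A+=M; b+=M@c; L.append((M,c))
    x=np.linalg.solve(A,b); return x,[np.linalg.norm(M@(x-c))for M,c in L]
def proj(p,X):
    T=p["camera_from_world"]; return cv2.projectPoints(np.atleast_2d(np.array(X,float)),cv2.Rodrigues(T[:3,:3])[0],T[:3,3],p["camera_matrix"],p["D"])[0][:,0]
def shot(cam,name):
    p=viewer.camera_params(cam); im=viewer.grab_frame(cam)[:,:,::-1].copy(); cv2.imwrite(f"pics/{name}.png",im); np.save(f"pics/{name}.npy",p,allow_pickle=True); return p,im
def load(name): return np.load(f"pics/{name}.npy",allow_pickle=True).item(),cv2.imread(f"pics/{name}.png")
def blobs(m,amin=30,amax=1e9):
    n,l,s,c=cv2.connectedComponentsWithStats(m.astype(np.uint8)); return sorted([(int(s[i,4]),c[i].round(1).tolist(),s[i,:4].tolist()) for i in range(1,n) if amin<s[i,4]<amax],reverse=True)
def pose():
    o=telemetry.get_obs(); return np.array(o["eef_pos"]),R.from_rotvec(o["eef_rot"]),o
def state():
    x,r,o=pose(); print("t",round(o["t"],2),"pos",x.round(4),"toolx",r.as_matrix()[:,0].round(3),"tooly",r.as_matrix()[:,1].round(3),"w",round(o["grip_width"],3),"gf",round(o["grasp_force"],1),"F",np.round(o["ft_force"],1),"j",np.round(o["joints"],2))
def go(X,yaw=None):
    """shift in tool axes (units of 25mm) to bring TCP to X; turn (units of 4 deg) so tool y axis points at yaw (world, deg), tool down"""
    x,r,o=pose(); M=r.as_matrix(); print("shift units",(M.T@(np.array(X)-x)/.025).round(2),"dist",np.linalg.norm(np.array(X)-x).round(3))
    if yaw is not None:
        y=np.array([np.cos(np.radians(yaw)),np.sin(np.radians(yaw)),0]); z=np.array([0,0,-1.])
        if y@M[:,1]<0: y=-y
        G=np.c_[np.cross(y,z),y,z]; print("turn units (tool axes)",(np.degrees((r.inv()*R.from_matrix(G)).as_rotvec())/4).round(2))
E
python3 - <<'E'
from h import *
pt,ps=viewer.camera_params("top"),viewer.camera_params("scene")
np.save("pics/top0.npy",pt,allow_pickle=True);np.save("pics/scene0.npy",ps,allow_pickle=True)
f=lambda *a:print(*[np.round(x,3) for x in a])
f(*tri([(pt,(375,189)),(ps,(152,147))])); f(*tri([(pt,(376,212)),(ps,(166,131))]))
f(*tri([(pt,(277.5,157)),(ps,(216,187))]))
for uv in [(346,180),(387,178),(354,276),(399,271)]: f(onz(pt,uv,.003))
f(onz(pt,(374,236),.003),onz(pt,(375,258),.003))
f(onz(pt,(274,207),.05),onz(pt,(274,192),.05))
f(onz(pt,(169,217),.08),onz(pt,(202,275),.05))
state()
E
```

```text
[ 0.593 -0.286  0.086] [0.001 0.001]
[ 0.519 -0.285  0.091] [0.001 0.001]
[0.666 0.024 0.195] [0.001 0.001]
[ 0.641 -0.213  0.003]
[ 0.648 -0.352  0.003]
[ 0.325 -0.229  0.003]
[ 0.34  -0.377  0.003]
[ 0.454 -0.299  0.003] [ 0.382 -0.299  0.003]
[0.542 0.029 0.05 ] [0.591 0.029 0.05 ]
[0.505 0.358 0.08 ] [0.327 0.254 0.05 ]
t 0.15 pos [ 0.1794 -0.5721  0.2496] toolx [0.954 0.299 0.   ] tooly [ 0.299 -0.954 -0.001] w 1.003 gf 0.0 F [-1.  -0.3 -0.4] j [-1.27  0.31 -0.05  1.21  0.    1.57]
```

```bash
python3 - <<'E'
from h import *
go((.43,-.27,.30),-90)
E
```

```text
shift units [13.18 -8.54 -2.  ] dist 0.396
turn units (tool axes) [-0.02  0.    4.35]
```

send_rows(motion=[0.88, -0.57, -0.14, 0, 0, 0, 85, 0.88, -0.57, -0.14, 0, 0, 0, 85, 0.88, -0.57, -0.14, 0, 0, 0, 85, 0.88, -0.57, -0.14, 0, 0, 0, 85, 0.88, -0.57, -0.14, 0, 0, 0, 85, 0.88, -0.57, -0.14, 0, 0, 0, 85, 0.88, -0.57, -0.14, 0, 0, 0, 85, 0.88, -0.57, -0.14, 0, 0, 0, 85, 0.88, -0.57, -0.14, 0, 0, 0, 85, 0.88, -0.57, -0.14, 0, 0, 0, 85])

```text
t: 1.4
eef_pos: [0.3472, -0.3699, 0.2852]
eef_rot: [-3.105, -0.475, 0.0]
ft_force: [-0.0, -0.9, -0.3]
grip_width: 0.994
grasp_force: 0.0
```

send_rows(motion=[0.88, -0.57, -0.14, 0, 0, 0, 85, 0.88, -0.57, -0.14, 0, 0, 0, 85, 0.88, -0.57, -0.14, 0, 0, 0, 85, 0.88, -0.57, -0.14, 0, 0, 0, 85, 0.88, -0.57, -0.14, 0, 0, 0, 85, 0, 0, 0, 0, 0, 0.87, 85, 0, 0, 0, 0, 0, 0.87, 85, 0, 0, 0, 0, 0, 0.87, 85, 0, 0, 0, 0, 0, 0.87, 85, 0, 0, 0, 0, 0, 0.87, 85])

```text
t: 2.65
eef_pos: [0.4303, -0.2697, 0.3025]
eef_rot: [-3.141, 0.003, 0.001]
ft_force: [-0.2, 0.9, -0.1]
grip_width: 0.991
grasp_force: 0.0
```

```bash
python3 - <<'E'
from h import *
state(); shot("wrist","w1"); go((.50,.03,.30),-90)
E
```

```text
t 2.65 pos [ 0.4303 -0.2697  0.3025] toolx [ 1.    -0.002 -0.001] tooly [-0.002 -1.    -0.   ] w 0.991 gf 0.0 F [-0.2  0.9 -0.1] j [-0.56  0.12 -0.17  1.28 -0.    2.58]
shift units [  2.75 -12.     0.1 ] dist 0.308
turn units (tool axes) [-0.    0.01 -0.05]
```

View pics/w1.png

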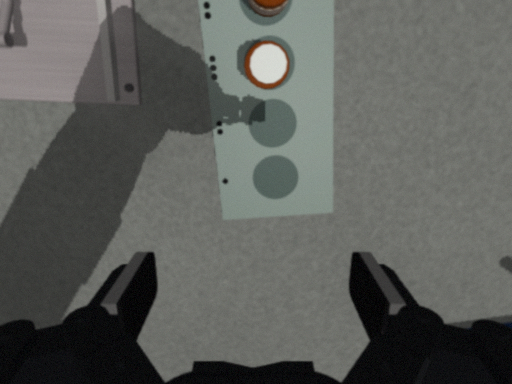

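The wrist view shows bottle 3's stopper at (267,64), bottle 4's at (268,5), empty places 2 at (272,122) and 1 at (275,177), and the dots at the mat's left edge near (225,181). I'll take a second view farther ahead, then one over the tray.

send_rows(motion=[0.9, 0, 0, 0, 0, 0, 85, 0.9, 0, 0, 0, 0, 0, 85, 0.9, 0, 0, 0, 0, 0, 85, 0.9, 0, 0, 0, 0, 0, 85, 0.9, 0, 0, 0, 0, 0, 85, 0, 0, 0, 0, 0, 0, 85, 0, 0, 0, 0, 0, 0, 85, 0, 0, 0, 0, 0, 0, 85, 0, 0, 0, 0, 0, 0, 85, 0, 0, 0, 0, 0, 0, 85])

```text
t: 3.95
eef_pos: [0.5427, -0.2699, 0.3031]
eef_rot: [3.141, -0.0, 0.0]
ft_force: [0.3, -0.2, 0.1]
grip_width: 0.996
grasp_force: 0.0
```

```bash
python3 - <<'E'
from h import *
state(); shot("wrist","w2")
for n in ("w1","w2"):
    p,im=load(n); hsv=cv2.cvtColor(im,cv2.COLOR_BGR2HSV)
    m=(hsv[...,2]>190)&(hsv[...,1]<50); print(n,"white",blobs(m,150)[:5])
    g=im.astype(int); mat=(g[...,1]-g[...,2]>8)&(g[...,1]>60); print("mat",blobs(mat,80)[:4])
    x=(g[...,1]-g[...,2]>8)&(g[...,1]>40)&(g[...,1]<100); print("spots",blobs(x,400)[:6])
E
```

```text
t 3.95 pos [ 0.5427 -0.2699  0.3031] toolx [ 1. -0.  0.] tooly [-0. -1.  0.] w 0.996 gf 0.0 F [ 0.3 -0.2  0.1] j [-0.46  0.31  0.07  1.33  0.    2.68]
w1 white [(1062, [267.9, 63.4], [251, 45, 35, 38])]
mat [(21935, [274.8, 110.4], [198, 0, 136, 220])]
spots [(897, [273.3, 179.4], [254, 157, 43, 41])]
w2 white [(1323, [13.0, 33.1], [0, 0, 39, 57]), (932, [23.8, 77.5], [0, 65, 52, 30]), (744, [269.8, 103.1], [253, 89, 34, 30]), (733, [265.8, 182.0], [251, 168, 31, 29]), (669, [67.8, 74.8], [51, 60, 36, 27])]
mat [(20920, [273.1, 176.1], [202, 47, 125, 244]), (550, [508.1, 137.3], [501, 71, 11, 104])]
spots [(1149, [273.3, 253.1], [254, 236, 40, 36]), (1048, [270.6, 210.1], [250, 192, 42, 35]), (685, [507.7, 132.9], [499, 63, 13, 112])]
```

View pics/w2.png

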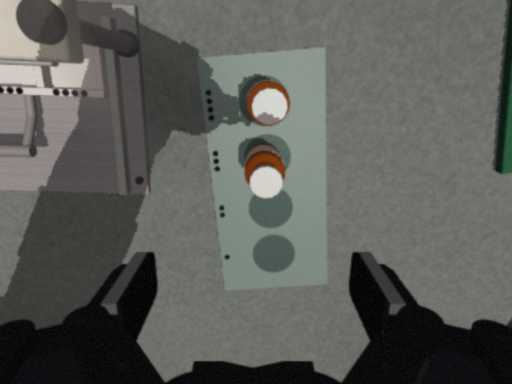

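Second view shows the whole mat, bottle 3's stopper at (266,182), bottle 4's at (269,104), and places 1 and 2 at (274,253) and (271,208).

```bash
python3 - <<'E'
from h import *
p1,i1=load("w1");p2,im=load("w2");pt,_=load("top0")
print("b3 top",*[np.round(v,4) for v in tri([(p1,(268,63.8)),(p2,(266,182.3))])])
print("b4 top2",*[np.round(v,4) for v in tri([(pt,(375,187.5)),(p2,(269.8,104))])])
print("b3 @.098",onz(p1,(268,63.8),.098).round(4),onz(p2,(266,182.3),.098).round(4),"b4",onz(p2,(269.8,104),.098).round(4))
g=im.astype(int); m=((g[...,1]-g[...,2]>8)&(g[...,1]>60)).astype(np.uint8); m[:,400:]=0
m=cv2.morphologyEx(m,cv2.MORPH_OPEN,np.ones((5,5))); c=max(cv2.findContours(m,0,2)[0],key=cv2.contourArea); h=cv2.convexHull(c)
q=cv2.approxPolyDP(h,8,True)[:,0]; print(q.tolist()); Q=np.array([onz(p2,v,.003) for v in q]); print(Q.round(4).tolist(), np.linalg.norm(np.roll(Q,-1,0)-Q,axis=1).round(3))
H=np.array([onz(p2,v,.003)[:2] for v in h[:,0]],np.float32); r=cv2.minAreaRect(H); print("rect",r)
# spots
for n,uv in (("1",(273.5,253.3)),("2",(271,208))): print("spot",n,onz(p2,uv,.003).round(4))
print("spot1 w1",onz(p1,(275,177),.003).round(4),"spot2",onz(p1,(272,122),.003).round(4))
# height of mat by two views: dot of place 1 
print("dot1",*[np.round(v,4) for v in tri([(p1,(225.5,181)),(p2,(227,257))])])
go((.45,.03,.31),-90)
E
```

```text
b3 top [ 0.5216 -0.2831  0.1003] [0.0001 0.0001]
b4 top2 [ 0.5979 -0.2863  0.0901] [0.0003 0.0003]
b3 @.098 [ 0.5217 -0.2833  0.098 ] [ 0.5209 -0.2831  0.098 ] b4 [ 0.5987 -0.2857  0.098 ]
[[323, 48], [326, 283], [225, 288], [206, 57]]
[[0.6543, -0.3509, 0.003], [0.3377, -0.3762, 0.003], [0.3289, -0.2288, 0.003], [0.6448, -0.2148, 0.003]] [0.318 0.148 0.316 0.136]
rect ((0.49048441648483276, -0.2904554009437561), (0.3192797601222992, 0.14981421828269958), 4.407351493835449)
spot 1 [ 0.386  -0.2989  0.003 ]
spot 2 [ 0.4549 -0.2942  0.003 ]
spot1 w1 [ 0.386  -0.2982  0.003 ] spot2 [ 0.4573 -0.2931  0.003 ]
dot1 [ 0.3812 -0.2332  0.005 ] [0.0001 0.0001]
shift units [ -3.71 -12.    -0.28] dist 0.314
turn units (tool axes) [ 0. -0. -0.]
```

send_rows(motion=[-0.3, -1, -0.05, 0, 0, 0, 85, -0.3, -1, -0.05, 0, 0, 0, 85, -0.3, -1, -0.05, 0, 0, 0, 85, -0.3, -1, -0.05, 0, 0, 0, 85, -0.3, -1, -0.05, 0, 0, 0, 85, -0.3, -1, 0, 0, 0, 0, 85, -0.3, -1, 0, 0, 0, 0, 85, -0.3, -1, 0, 0, 0, 0, 85, -0.3, -1, 0, 0, 0, 0, 85, -0.3, -1, 0, 0, 0, 0, 85])

```text
t: 5.25
eef_pos: [0.4673, -0.0187, 0.3092]
eef_rot: [-3.142, -0.0, -0.001]
ft_force: [0.5, 0.5, -0.0]
grip_width: 0.992
grasp_force: 0.0
```

send_rows(motion=[-0.3, -1, 0, 0, 0, 0, 85, -0.3, -1, 0, 0, 0, 0, 85, 0, 0, 0, 0, 0, 0, 85, 0, 0, 0, 0, 0, 0, 85, 0, 0, 0, 0, 0, 0, 85, 0, 0, 0, 0, 0, 0, 85, 0, 0, 0, 0, 0, 0, 85, 0, 0, 0, 0, 0, 0, 85, 0, 0, 0, 0, 0, 0, 85, 0, 0, 0, 0, 0, 0, 85])

```text
t: 6.5
eef_pos: [0.4531, 0.0136, 0.3091]
eef_rot: [-3.127, -0.033, 0.0]
ft_force: [0.3, -0.2, 0.2]
grip_width: 0.999
grasp_force: 0.0
```

```bash
python3 - <<'E'
from h import *
state(); shot("wrist","w3")
E
```

```text
t 6.5 pos [0.4531 0.0136 0.3091] toolx [ 1.     0.021 -0.   ] tooly [ 0.021 -1.    -0.014] w 0.999 gf 0.0 F [ 0.3 -0.2  0.2] j [ 0.02  0.02 -0.27  1.29  0.01  3.14]
```

View pics/w3.png

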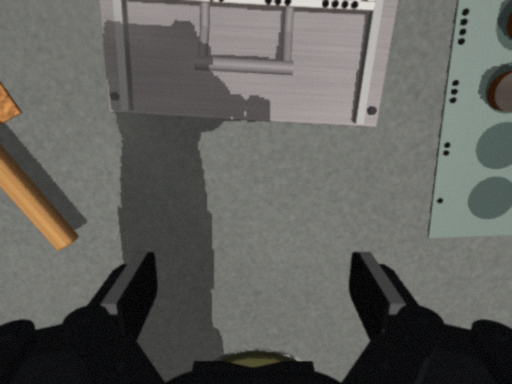

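View over the tray: handle bar from (197,65) to (293,69), tray dots near the top edge, mallet handle end at (65,240), and joint 6 at its limit, so I'll turn the tool for the tray grasp.

```bash
python3 - <<'E'
from h import *
p3,i3=load("w3");p2,i2=load("w2");pt,it=load("top0");ps,_=load("scene0")
L=onz(p3,(197,64.5),.05);Rr=onz(p3,(293,69),.05);print("bar",L.round(4),Rr.round(4),((L+Rr)/2).round(4),np.linalg.norm(L-Rr).round(3),"yaw",np.degrees(np.arctan2(*(Rr-L)[[1,0]]))+90)
# base front edge
a=onz(p3,(112,111),.01);b=onz(p3,(377,126),.01);print("front edge",a.round(4),b.round(4),"yaw",np.degrees(np.arctan2(*(b-a)[[1,0]]))+90)
print("plunger top+scene",*[np.round(v,4) for v in tri([(pt,(277.5,156)),(ps,(216,184))])])
print("plunger w2@.214",onz(p2,(41,17),.214).round(4), "tri",*[np.round(v,4) for v in tri([(pt,(277.5,156)),(ps,(216,184)),(p2,(41,17))])])
M=(L+Rr)/2
go((M[0],M[1],.25),-3)
w=cv2.resize(it[130:290,140:340],None,fx=4,fy=4,interpolation=2);cv2.imwrite("pics/tc.png",w[:600])
E
```

```text
bar [0.5443 0.0792 0.05  ] [ 0.542  -0.0233  0.05  ] [0.5431 0.0279 0.05  ] 0.103 yaw -1.2795949352936589
front edge [0.4891 0.1923 0.01  ] [ 0.4785 -0.1346  0.01  ] yaw -1.8479604398071388
plunger top+scene [0.6652 0.0242 0.2088] [0.0008 0.0008]
plunger w2@.214 [ 0.654  -0.1508  0.214 ] tri [ 0.6628 -0.0222  0.0967] [0.0529 0.048  0.0564]
shift units [ 3.61 -0.46  2.37] dist 0.109
turn units (tool axes) [ -0.17  -0.15 -21.45]
```

View pics/tc.png

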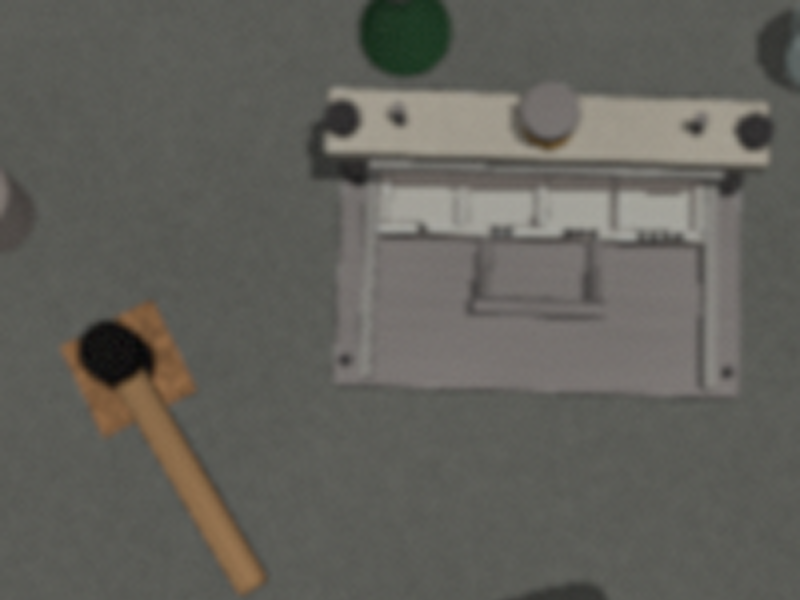

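Enlarged view confirms the tray is nearly in, its handle bar runs (470,307)–(600,312), and the mallet stands lower left with its handle pointing down right.

send_rows(motion=[0, 0, 0, 0, 0, -0.98, 60, 0, 0, 0, 0, 0, -0.98, 60, 0, 0, 0, 0, 0, -0.98, 60, 0, 0, 0, 0, 0, -0.98, 60, 0, 0, 0, 0, 0, -0.98, 60, 0, 0, 0, 0, 0, -0.98, 60, 0, 0, 0, 0, 0, -0.98, 60, 0, 0, 0, 0, 0, -0.98, 60, 0, 0, 0, 0, 0, -0.98, 60, 0, 0, 0, 0, 0, -0.98, 60])

```text
t: 7.8
eef_pos: [0.4531, 0.0136, 0.3091]
eef_rot: [-2.934, -1.084, -0.007]
ft_force: [0.0, -0.4, 0.6]
grip_width: 0.703
grasp_force: 0.0
```

send_rows(motion=[0, 0, 0, 0, 0, -0.98, 60, 0, 0, 0, 0, 0, -0.98, 60, 0, 0, 0, 0, 0, -0.98, 60, 0, 0, 0, 0, 0, -0.98, 60, 0, 0, 0, 0, 0, -0.98, 60, 0, 0, 0, 0, 0, -0.98, 60, 0, 0, 0, 0, 0, -0.98, 60, 0, 0, 0, 0, 0, -0.98, 60, 0, 0, 0, 0, 0, -0.98, 60, 0, 0, 0, 0, 0, -0.98, 60])

```text
t: 9.05
eef_pos: [0.4531, 0.0136, 0.3091]
eef_rot: [-2.403, -2.007, -0.014]
ft_force: [0.0, 0.1, 0.0]
grip_width: 0.699
grasp_force: 0.0
```

send_rows(motion=[0, 0, 0, 0, 0, -0.98, 50, 0, 0, 0, 0, 0, -0.98, 50, 0.1, 0.6, 0.4, 0, 0, 0, 50, 0.1, 0.6, 0.4, 0, 0, 0, 50, 0.1, 0.6, 0.4, 0, 0, 0, 50, 0.1, 0.6, 0.4, 0, 0, 0, 50, 0.1, 0.6, 0.4, 0, 0, 0, 50, 0.1, 0.6, 0.4, 0, 0, 0, 50, 0, 0, 0, 0, 0, 0, 50, 0, 0, 0, 0, 0, 0, 50])

```text
t: 10.3
eef_pos: [0.5434, 0.0254, 0.2493]
eef_rot: [-2.262, -2.164, -0.015]
ft_force: [-0.7, 0.2, -0.3]
grip_width: 0.585
grasp_force: 0.0
```

```bash
python3 - <<'E'
from h import *
state(); shot("wrist","w4"); go((.543,.028,.05),-1.6)
E
```

```text
t 10.3 pos [0.5434 0.0254 0.2493] toolx [0.045 0.999 0.014] tooly [ 0.999 -0.045 -0.001] w 0.585 gf 0.0 F [-0.7  0.2 -0.3] j [ 0.04  0.21 -0.19  1.18  0.01  1.65]
shift units [-0.01 -0.02  7.99] dist 0.2
turn units (tool axes) [-0.01 -0.21 -0.24]
```

View pics/w4.png

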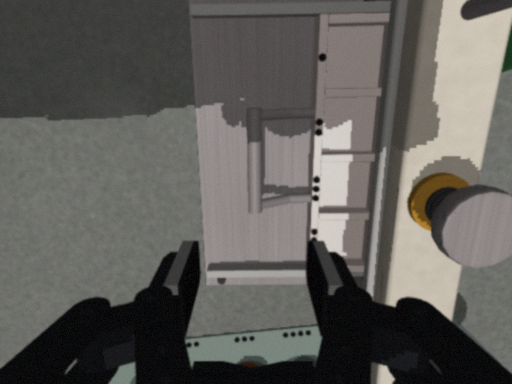

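View from the left: bar ends at (255,108) and (255,212), plunger head at about (478,226).

```bash
python3 - <<'E'
from h import *
p3,_=load("w3");p4,_=load("w4");pt,_=load("top0");ps,_=load("scene0")
for a,b in (((197,64.5),(255,108)),((293,69),(255,212))): print("bar end",*[np.round(v,4) for v in tri([(p3,a),(p4,b)])])
print("bar mid w4@.05",((onz(p4,(255,108),.05)+onz(p4,(255,212),.05))/2).round(4))
print("plunger",*[np.round(v,4) for v in tri([(pt,(277.5,156)),(ps,(216,184)),(p4,(478,226))])],onz(p4,(478,226),.214).round(4))
go((.543,.028,.05),-1.6)
E
```

```text
bar end [0.5462 0.0806 0.0407] [0.0017 0.0017]
bar end [ 0.5427 -0.0234  0.05  ] [0.0007 0.0007]
bar mid w4@.05 [0.5457 0.0288 0.05  ]
plunger [0.6647 0.0241 0.2067] [0.0016 0.0008 0.0012] [0.6586 0.0287 0.214 ]
shift units [-0.01 -0.02  7.99] dist 0.2
turn units (tool axes) [-0.01 -0.21 -0.24]
```

send_rows(motion=[0, 0.05, 0.8, 0, -0.21, -0.24, 50, 0, 0, 0.9, 0, 0, 0, 50, 0, 0, 0.9, 0, 0, 0, 50, 0, 0, 0.9, 0, 0, 0, 50, 0, 0, 0.9, 0, 0, 0, 50, 0, 0, 0.9, 0, 0, 0, 50, 0, 0, 0.9, 0, 0, 0, 50, 0, 0, 0.9, 0, 0, 0, 50, 0, 0, 0.9, 0, 0, 0, 50, 0, 0, 0, 0, 0, 0, 10])

```text
t: 11.6
eef_pos: [0.5432, 0.0255, 0.0485]
eef_rot: [-2.251, -2.189, 0.004]
ft_force: [-0.2, -0.5, -0.5]
grip_width: 0.39
grasp_force: 0.0
```

send_rows(motion=[0, 0, 0, 0, 0, 0, 10, 0, 0, 0, 0, 0, 0, 10, 0, 0, 0, 0, 0, 0, 10, 0, 0, 0, 0, 0, 0, 10, 0, -0.5, 0, 0, 0, 0, 10, 0, -0.6, 0, 0, 0, 0, 10, 0, -0.7, 0, 0, 0, 0, 10, 0, -0.7, 0, 0, 0, 0, 10, 0, -0.7, 0, 0, 0, 0, 10, 0, -0.4, 0, 0, 0, 0, 10])

```text
t: 12.85
eef_pos: [0.4548, 0.0284, 0.0504]
eef_rot: [2.251, 2.19, 0.003]
ft_force: [1.9, 0.3, 6.2]
grip_width: 0.144
grasp_force: 60.7
```

```bash
python3 - <<'E'
from h import *
state()
E
```

```text
t 12.85 pos [0.4548 0.0284 0.0504] toolx [0.028 1.    0.001] tooly [ 1.    -0.028  0.002] w 0.144 gf 60.7 F [1.9 0.3 6.2] j [ 0.06  0.23 -0.66  0.68  0.    1.66]
```

send_rows(motion=[0, -0.15, 0, 0, 0, 0, 10, 0, -0.15, 0, 0, 0, 0, 10, 0, -0.1, 0, 0, 0, 0, 10, 0, -0.1, 0, 0, 0, 0, 10, 0, 0, 0, 0, 0, 0, 10, 0, 0, 0, 0, 0, 0, 10, 0, 0, 0, 0, 0, 0, 10, 0, 0, 0, 0, 0, 0, 10, 0, 0, 0, 0, 0, 0, 10, 0, 0, 0, 0, 0, 0, 10])

```text
t: 14.1
eef_pos: [0.4426, 0.0288, 0.0504]
eef_rot: [2.252, 2.19, 0.002]
ft_force: [1.4, 0.9, 9.8]
grip_width: 0.144
grasp_force: 61.0
```

send_rows(motion=[0, -0.1, 0, 0, 0, 0, 10, 0, -0.05, 0, 0, 0, 0, 10, 0, 0, 0, 0, 0, 0, 10, 0, 0, 0, 0, 0, 0, 10, 0, 0, 0, 0, 0, 0, 10, 0, 0, 0, 0, 0, 0, 10, 0, 0, 0, 0, 0, 0, 10, 0, 0, 0, 0, 0, 0, 10, 0, 0, 0, 0, 0, 0, 10, 0, 0, 0, 0, 0, 0, 10])

```text
t: 15.35
eef_pos: [0.4391, 0.0289, 0.0504]
eef_rot: [2.251, 2.19, 0.003]
ft_force: [1.4, 0.9, 8.6]
grip_width: 0.14
grasp_force: 60.9
```

send_rows(motion=[0, -0.1, 0, 0, 0, 0, 10, 0, -0.1, 0, 0, 0, 0, 10, 0, 0, 0, 0, 0, 0, 10, 0, 0, 0, 0, 0, 0, 10, 0, 0, 0, 0, 0, 0, 10, 0, 0, 0, 0, 0, 0, 10, 0, 0, 0, 0, 0, 0, 10, 0, 0, 0, 0, 0, 0, 10, 0, 0, 0, 0, 0, 0, 10, 0, 0, 0, 0, 0, 0, 10])

```text
t: 16.6
eef_pos: [0.4364, 0.029, 0.0505]
eef_rot: [2.249, 2.188, 0.007]
ft_force: [7.8, 0.3, -1.6]
grip_width: 0.145
grasp_force: 60.0
```

send_rows(motion=[0, -0.1, 0, 0, 0, 0, 10, 0, -0.1, 0, 0, 0, 0, 10, 0, 0, 0, 0, 0, 0, 10, 0, 0, 0, 0, 0, 0, 10, 0, 0, 0, 0, 0, 0, 10, 0, 0, 0, 0, 0, 0, 10, 0, 0, 0, 0, 0, 0, 10, 0, 0, 0, 0, 0, 0, 10, 0, 0, 0, 0, 0, 0, 10, 0, 0, 0, 0, 0, 0, 10])

```text
t: 17.85
eef_pos: [0.4362, 0.029, 0.0507]
eef_rot: [2.245, 2.183, 0.015]
ft_force: [24.3, -0.3, -22.8]
grip_width: 0.141
grasp_force: 59.0
```

Tray is at its out stop (force rising). Release and rise for a look.

send_rows(motion=[0, 0.2, 0, 0, 0, 0, 10, 0, 0, 0, 0, 0, 0, 50, 0, 0, 0, 0, 0, 0, 50, 0, 0, 0, 0, 0, 0, 50, 0, 0, 0, 0, 0, 0, 50, 0, 0, -0.6, 0, 0, 0, 50, 0, 0, -1, 0, 0, 0, 50, 0, 0, -1, 0, 0, 0, 50, 0, 0, -1, 0, 0, 0, 50, 0, 0, -1, 0, 0, 0, 60])

```text
t: 19.1
eef_pos: [0.4332, 0.0287, 0.1651]
eef_rot: [-2.252, -2.19, 0.002]
ft_force: [0.6, 0.2, -1.2]
grip_width: 0.703
grasp_force: 0.0
```

send_rows(motion=[0, 0.6, -0.9, 0, 0, 0, 60, 0, 0.6, -0.9, 0, 0, 0, 60, 0, 0.6, -0.9, 0, 0, 0, 60, 0, 0.6, -0.9, 0, 0, 0, 60, 0, 0.6, -0.9, 0, 0, 0, 60, 0, 0.6, 0, 0, 0, 0, 60, 0, 0, 0, 0, 0, 0, 60, 0, 0, 0, 0, 0, 0, 60, 0, 0, 0, 0, 0, 0, 60, 0, 0, 0, 0, 0, 0, 60])

```text
t: 20.35
eef_pos: [0.5232, 0.0263, 0.2765]
eef_rot: [-2.252, -2.19, 0.002]
ft_force: [-0.8, -0.0, 0.3]
grip_width: 0.702
grasp_force: 0.0
```

```bash
python3 - <<'E'
from h import *
state(); shot("wrist","w5"); shot("top","top1")
go((.5213,-.2832,.25),-90)
E
```

```text
t 20.35 pos [0.5232 0.0263 0.2765] toolx [ 0.028  1.    -0.   ] tooly [ 1.    -0.028 -0.001] w 0.702 gf 0.0 F [-0.8 -0.   0.3] j [ 0.05  0.16 -0.18  1.23 -0.    1.65]
shift units [-12.38   0.26   1.07] dist 0.311
turn units (tool axes) [-1.00e-02  1.00e-02  2.21e+01]
```

View pics/w5.png

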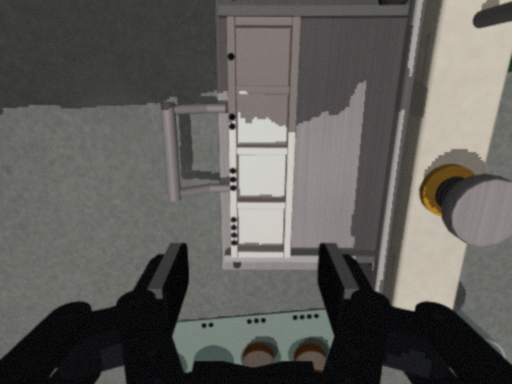

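Tray fully out: rim corners about (229,17), (299,17), (231,257), (293,257), pocket 3 near (262,177), pocket 4 near (262,228); bottles 3 and 4 still at their places.

```bash
python3 - <<'E'
from h import *
p,im=load("w5"); pt,it=load("top1")
C=[onz(p,v,.0375) for v in ((229,17),(299,17),(231,257),(293,257))]; print(np.round(C,4).tolist()); c=np.mean(C,0); print("centre",c.round(4), "expected from bar",.4362+.096)
u=np.array([.9996,-.028,0]); v=np.array([.028,.9996,0])
for k in range(1,5): print(k,(c+v*(.096-.064*(k-1))).round(4))
X=[(c+v*(.096-.064*(k-1)))*[1,1,0]+[0,0,.0375] for k in range(1,5)]
print(proj(p,X).round(0).tolist(),proj(pt,X).round(1).tolist())
print([onz(p,q,.0375).round(4).tolist() for q in ((263,176.5),(263,231))])
g=cv2.resize(it[140:300,210:350],None,fx=4,fy=4,interpolation=2)
for q in proj(pt,X): cv2.circle(g,tuple(((q-[210,140])*4).astype(int).tolist()),4,(0,0,255),-1)
cv2.imwrite("pics/tc1.png",g[:600])
E
```

```text
[[0.5038, 0.1617, 0.0375], [0.5713, 0.1598, 0.0375], [0.4931, -0.1003, 0.0375], [0.5684, -0.1023, 0.0375]]
centre [0.5341 0.0297 0.0375] expected from bar 0.5322
1 [0.5368 0.1257 0.0375]
2 [0.535  0.0617 0.0375]
3 [ 0.5333 -0.0023  0.0375]
4 [ 0.5315 -0.0662  0.0375]
[[264.0, 56.0], [263.0, 121.0], [263.0, 179.0], [262.0, 231.0]] [[243.8, 209.2], [263.8, 209.8], [283.8, 210.4], [303.7, 210.9]]
[[0.5338, 0.0006, 0.0375], [0.5326, -0.0667, 0.0375]]
```

View pics/tc1.png

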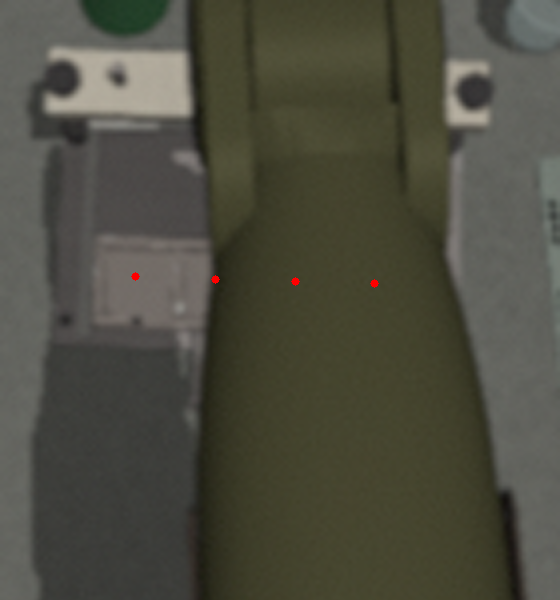

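send_rows(motion=[-0.95, 0.02, 0.08, 0, 0, 0, 70, -0.95, 0.02, 0.08, 0, 0, 0, 70, -0.95, 0.02, 0.08, 0, 0, 0, 70, -0.95, 0.02, 0.08, 0, 0, 0, 70, -0.95, 0.02, 0.08, 0, 0, 0, 70, -0.95, 0.02, 0.08, 0, 0, 0, 70, -0.95, 0.02, 0.08, 0, 0, 0, 70, -0.95, 0.02, 0.08, 0, 0, 0, 70, -0.95, 0.02, 0.08, 0, 0, 0, 70, -0.95, 0.02, 0.08, 0, 0, 0, 70])

```text
t: 21.7
eef_pos: [0.522, -0.2121, 0.2568]
eef_rot: [-2.252, -2.19, 0.001]
ft_force: [-0.5, 0.6, -0.9]
grip_width: 0.819
grasp_force: 0.0
```

send_rows(motion=[-0.95, 0.02, 0.08, 0, 0, 0, 70, -0.95, 0.02, 0.08, 0, 0, 0, 70, -0.95, 0.02, 0.08, 0, 0, 0.85, 70, 0, 0, 0, 0, 0, 1, 70, 0, 0, 0, 0, 0, 1, 70, 0, 0, 0, 0, 0, 1, 70, 0, 0, 0, 0, 0, 1, 70, 0, 0, 0, 0, 0, 1, 70, 0, 0, 0, 0, 0, 1, 70, 0, 0, 0, 0, 0, 1, 70])

```text
t: 22.95
eef_pos: [0.5216, -0.2832, 0.2507]
eef_rot: [-2.764, -1.493, 0.002]
ft_force: [0.2, -0.2, 0.2]
grip_width: 0.824
grasp_force: 0.0
```

send_rows(motion=[0, 0, 0, 0, 0, 1, 70, 0, 0, 0, 0, 0, 1, 70, 0, 0, 0, 0, 0, 1, 70, 0, 0, 0.5, 0, 0, 0, 70, 0, 0, 0.5, 0, 0, 0, 70, 0, 0, 0.5, 0, 0, 0, 70, 0, 0, 0.5, 0, 0, 0, 70, 0, 0, 0, 0, 0, 0, 70, 0, 0, 0, 0, 0, 0, 70, 0, 0, 0, 0, 0, 0, 70])

```text
t: 24.2
eef_pos: [0.5219, -0.2828, 0.2015]
eef_rot: [2.902, 1.202, -0.0]
ft_force: [-0.3, 0.4, 0.5]
grip_width: 0.816
grasp_force: 0.0
```

```bash
python3 - <<'E'
from h import *
state()
p,im=shot("wrist","w6"); hsv=cv2.cvtColor(im,cv2.COLOR_BGR2HSV)
m=(hsv[...,2]>150)&(hsv[...,1]<60)
for b in blobs(m,200)[:5]: print(b,onz(p,b[1],.098+.003).round(4))
print(proj(p,[(.5213,-.2832,.101),(.5987,-.2857,.101)]).round(0))
go((.5213,-.2832,.056),-45)
E
```

```text
t 24.2 pos [ 0.5219 -0.2828  0.2015] toolx [ 0.707  0.707 -0.001] tooly [ 0.707 -0.707  0.001] w 0.816 gf 0.0 F [-0.3  0.4  0.5] j [-0.5   0.32 -0.15  1.1  -0.    1.86]
(1479, [338.0, 118.3], [310, 98, 53, 49]) [ 0.6001 -0.2834  0.101 ]
(1377, [253.7, 200.4], [230, 181, 47, 40]) [ 0.5205 -0.285   0.101 ]
[[253. 198.]
 [339. 122.]]
shift units [-0.03 -0.01  5.82] dist 0.145
turn units (tool axes) [0.01 0.01 0.  ]
```

send_rows(motion=[0, 0, 0.9, 0, 0, 0, 70, 0, 0, 0.9, 0, 0, 0, 70, 0, 0, 0.9, 0, 0, 0, 70, 0, 0, 0.9, 0, 0, 0, 70, 0, 0, 0.9, 0, 0, 0, 70, 0, 0, 0.9, 0, 0, 0, 70, 0, 0, 0.42, 0, 0, 0, 70, 0, 0, 0, 0, 0, 0, 42, 0, 0, 0, 0, 0, 0, 42, 0, 0, 0, 0, 0, 0, 42])

```text
t: 25.5
eef_pos: [0.5219, -0.2829, 0.0562]
eef_rot: [2.902, 1.202, -0.0]
ft_force: [-0.3, 0.6, 0.4]
grip_width: 0.52
grasp_force: 61.5
```

send_rows(motion=[0, 0, 0, 0, 0, 0, 42, 0, 0, 0, 0, 0, 0, 42, 0, 0, 0, 0, 0, 0, 42, 0, 0, -0.5, 0, 0, 0, 42, 0, 0, -0.9, 0, 0, 0, 42, 0, 0, -0.9, 0, 0, 0, 42, 0, 0, -0.9, 0, 0, 0, 42, 0, 0, -0.9, 0, 0, 0, 42, 0, 0, -0.5, 0, 0, 0, 42, 0, 0, 0, 0, 0, 0, 42])

```text
t: 26.75
eef_pos: [0.522, -0.2828, 0.1712]
eef_rot: [2.901, 1.202, -0.0]
ft_force: [0.5, -0.0, -1.6]
grip_width: 0.518
grasp_force: 61.4
```

```bash
python3 - <<'E'
from h import *
state()
go((.5323,-.0032,.17),-45)
E
```

```text
t 26.75 pos [ 0.522  -0.2828  0.1712] toolx [ 0.707  0.707 -0.   ] tooly [ 0.707 -0.707  0.001] w 0.518 gf 61.4 F [ 0.5 -0.  -1.6] j [-0.5   0.34 -0.19  1.04 -0.    1.86]
shift units [ 8.2  -7.62  0.04] dist 0.28
turn units (tool axes) [0.01 0.01 0.  ]
```

send_rows(motion=[0.7, -0.65, 0, 0, 0, 0, 42, 0.7, -0.65, 0, 0, 0, 0, 42, 0.7, -0.65, 0, 0, 0, 0, 42, 0.7, -0.65, 0, 0, 0, 0, 42, 0.7, -0.65, 0, 0, 0, 0, 42, 0.7, -0.65, 0, 0, 0, 0, 42, 0.7, -0.65, 0, 0, 0, 0, 42, 0.7, -0.65, 0, 0, 0, 0, 42, 0.7, -0.65, 0, 0, 0, 0, 42, 0.7, -0.65, 0, 0, 0, 0, 42])

```text
t: 28.0
eef_pos: [0.529, -0.042, 0.1691]
eef_rot: [-2.9, -1.203, 0.004]
ft_force: [0.1, 0.7, -1.6]
grip_width: 0.519
grasp_force: 61.6
```

send_rows(motion=[0.6, -0.56, 0, 0, 0, 0, 42, 0.6, -0.56, 0, 0, 0, 0, 42, 0, 0, 0, 0, 0, 0, 42, 0, 0, 0, 0, 0, 0, 42, 0, 0, 0.6, 0, 0, 0, 42, 0, 0, 0.6, 0, 0, 0, 42, 0, 0, 0.6, 0, 0, 0, 42, 0, 0, 0.6, 0, 0, 0, 42, 0, 0, 0, 0, 0, 0, 42, 0, 0, 0, 0, 0, 0, 42])

```text
t: 29.25
eef_pos: [0.5319, -0.003, 0.1104]
eef_rot: [2.902, 1.202, -0.001]
ft_force: [0.1, 0.3, -1.0]
grip_width: 0.519
grasp_force: 61.6
```

```bash
python3 - <<'E'
from h import *
state(); go((.5323,-.0032,.0735),-45)
p,im=shot("wrist","w7"); pt,it=shot("top","top2")
E
```

```text
t 29.25 pos [ 0.5319 -0.003   0.1104] toolx [ 0.707  0.707 -0.001] tooly [ 0.707 -0.707 -0.   ] w 0.519 gf 61.6 F [ 0.1  0.3 -1. ] j [-0.01  0.29 -0.42  0.86 -0.    2.35]
shift units [0.01 0.02 1.48] dist 0.037
turn units (tool axes) [-0.    0.01  0.  ]
```

View pics/w7.png

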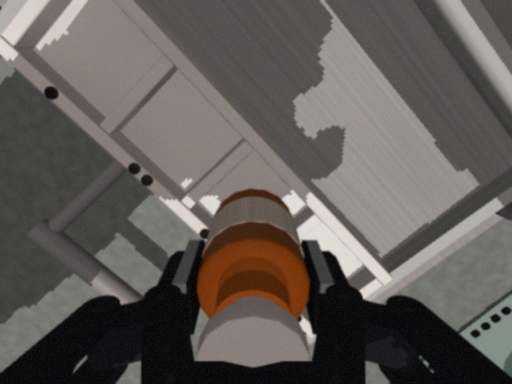

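Bottle 3 is held upright over the third cell (2-dot marks at (140,175) belong to the cell to its upper left). Lower, release and go to bottle 4.

send_rows(motion=[0, 0, 0.5, 0, 0, 0, 42, 0, 0, 0.5, 0, 0, 0, 42, 0, 0, 0.3, 0, 0, 0, 42, 0, 0, 0.18, 0, 0, 0, 42, 0, 0, 0, 0, 0, 0, 42, 0, 0, 0, 0, 0, 0, 46, 0, 0, 0, 0, 0, 0, 52, 0, 0, 0, 0, 0, 0, 62, 0, 0, 0, 0, 0, 0, 62, 0, 0, 0, 0, 0, 0, 62])

```text
t: 30.6
eef_pos: [0.5317, -0.003, 0.0733]
eef_rot: [-2.902, -1.202, 0.001]
ft_force: [-0.5, 0.8, -0.3]
grip_width: 0.726
grasp_force: 0.0
```

send_rows(motion=[0, 0, -0.5, 0, 0, 0, 62, 0, 0, -0.8, 0, 0, 0, 62, 0, 0, -0.8, 0, 0, 0, 62, 0, 0, -0.8, 0, 0, 0, 62, 0, 0, -0.8, 0, 0, 0, 62, 0, 0, -0.8, 0, 0, 0, 62, 0, 0, -0.6, 0, 0, 0, 62, -0.5, 0.82, 0, 0, 0, 0, 70, -0.5, 0.82, 0, 0, 0, 0, 70, -0.5, 0.82, 0, 0, 0, 0, 70])

```text
t: 31.85
eef_pos: [0.5489, -0.0736, 0.2013]
eef_rot: [2.902, 1.203, -0.001]
ft_force: [0.5, 0.6, -1.1]
grip_width: 0.819
grasp_force: 0.0
```

send_rows(motion=[-0.5, 0.82, 0, 0, 0, 0, 70, -0.5, 0.82, 0, 0, 0, 0, 70, -0.5, 0.82, 0, 0, 0, 0, 70, -0.5, 0.82, 0, 0, 0, 0, 70, -0.5, 0.82, 0, 0, 0, 0, 70, -0.5, 0.82, 0, 0, 0, 0, 70, -0.5, 0.82, 0, 0, 0, 0, 70, -0.5, 0.82, 0, 0, 0, 0, 70, -0.5, 0.82, 0, 0, 0, 0, 70, 0, 0, 0, 0, 0, 0, 70])

```text
t: 33.1
eef_pos: [0.5999, -0.285, 0.2003]
eef_rot: [-2.904, -1.199, 0.002]
ft_force: [-0.3, 0.8, 0.6]
grip_width: 0.826
grasp_force: 0.0
```

```bash
python3 - <<'E'
from h import *
state()
p,im=shot("wrist","w8"); hsv=cv2.cvtColor(im,cv2.COLOR_BGR2HSV)
m=(hsv[...,2]>150)&(hsv[...,1]<60)
for b in blobs(m,200)[:5]: print(b,onz(p,b[1],.101).round(4))
pt,it=shot("top","top3"); hsv=cv2.cvtColor(it,cv2.COLOR_BGR2HSV)
for b in blobs((hsv[...,2]>140)&(hsv[...,1]<60),15): 
    if b[1][0]>220 and b[0]<900: print("top",b,onz(pt,b[1],.118).round(4))
print(proj(pt,[(.5323,-.0032,.118)]))
go((.5995,-.2845,.056),-45)
E
```

```text
t 33.1 pos [ 0.5999 -0.285   0.2003] toolx [ 0.708  0.706 -0.001] tooly [ 0.706 -0.708 -0.   ] w 0.826 gf 0.0 F [-0.3  0.8  0.6] j [-0.44  0.46  0.05  1.16 -0.    1.91]
(1484, [250.3, 203.2], [226, 183, 50, 41]) [ 0.5955 -0.2867  0.101 ]
(430, [287.5, 145.3], [266, 130, 42, 39]) [ 0.6425 -0.2751  0.101 ]
top (470, [496.7, 347.3], [481, 336, 31, 23]) [ 0.1022 -0.6403  0.118 ]
top (16, [230.6, 218.9], [230, 214, 2, 10]) [0.4947 0.1622 0.118 ]
[[285.45223568 206.68435393]]
shift units [-0.03  0.05  5.78] dist 0.144
turn units (tool axes) [-0.02  0.01 -0.01]
```

send_rows(motion=[-0.07, -0.07, 0.9, 0, 0, 0, 70, 0, 0, 0.9, 0, 0, 0, 70, 0, 0, 0.9, 0, 0, 0, 70, 0, 0, 0.9, 0, 0, 0, 70, 0, 0, 0.9, 0, 0, 0, 70, 0, 0, 0.9, 0, 0, 0, 70, 0, 0, 0.38, 0, 0, 0, 70, 0, 0, 0, 0, 0, 0, 42, 0, 0, 0, 0, 0, 0, 42, 0, 0, 0, 0, 0, 0, 42])

```text
t: 34.45
eef_pos: [0.5976, -0.2831, 0.0572]
eef_rot: [2.902, 1.202, 0.0]
ft_force: [0.7, 0.3, 1.0]
grip_width: 0.52
grasp_force: 61.6
```

send_rows(motion=[0, 0, 0, 0, 0, 0, 42, 0, 0, 0, 0, 0, 0, 42, 0, 0, 0, 0, 0, 0, 42, 0, 0, -0.5, 0, 0, 0, 42, 0, 0, -0.9, 0, 0, 0, 42, 0, 0, -0.9, 0, 0, 0, 42, 0, 0, -0.9, 0, 0, 0, 42, 0, 0, -0.9, 0, 0, 0, 42, 0, 0, -0.5, 0, 0, 0, 42, 0, 0, 0, 0, 0, 0, 42])

```text
t: 35.7
eef_pos: [0.5976, -0.2832, 0.1722]
eef_rot: [2.901, 1.202, 0.0]
ft_force: [0.7, 0.8, -1.6]
grip_width: 0.517
grasp_force: 61.4
```

```bash
python3 - <<'E'
from h import *
state()
go((.5305,-.0672,.17),-45)
E
```

```text
t 35.7 pos [ 0.5976 -0.2832  0.1722] toolx [ 0.707  0.707 -0.   ] tooly [ 0.707 -0.707  0.001] w 0.517 gf 61.4 F [ 0.7  0.8 -1.6] j [-0.44  0.46 -0.01  1.1  -0.    1.91]
shift units [ 4.21 -8.01  0.08] dist 0.226
turn units (tool axes) [0.02 0.01 0.  ]
```

send_rows(motion=[0.42, -0.8, 0, 0, 0, 0, 42, 0.42, -0.8, 0, 0, 0, 0, 42, 0.42, -0.8, 0, 0, 0, 0, 42, 0.42, -0.8, 0, 0, 0, 0, 42, 0.42, -0.8, 0, 0, 0, 0, 42, 0.42, -0.8, 0, 0, 0, 0, 42, 0.42, -0.8, 0, 0, 0, 0, 42, 0.42, -0.8, 0, 0, 0, 0, 42, 0.42, -0.8, 0, 0, 0, 0, 42, 0.42, -0.8, 0, 0, 0, 0, 42])

```text
t: 36.95
eef_pos: [0.5295, -0.0658, 0.1714]
eef_rot: [-2.902, -1.203, 0.001]
ft_force: [-0.0, -1.3, -2.1]
grip_width: 0.518
grasp_force: 61.6
```

send_rows(motion=[0, 0, 0, 0, 0, 0, 42, 0, 0, 0, 0, 0, 0, 42, 0, 0, 0.6, 0, 0, 0, 42, 0, 0, 0.6, 0, 0, 0, 42, 0, 0, 0.6, 0, 0, 0, 42, 0, 0, 0.6, 0, 0, 0, 42, 0, 0, 0.6, 0, 0, 0, 42, 0, 0, 0.5, 0, 0, 0, 42, 0, 0, 0.3, 0, 0, 0, 42, 0, 0, 0, 0, 0, 0, 42])

```text
t: 38.2
eef_pos: [0.5295, -0.0673, 0.0757]
eef_rot: [-2.902, -1.202, 0.003]
ft_force: [0.3, 0.3, -1.5]
grip_width: 0.516
grasp_force: 61.7
```

```bash
python3 - <<'E'
from h import *
state(); go((.5305,-.0672,.0745),-45)
E
```

```text
t 38.2 pos [ 0.5295 -0.0673  0.0757] toolx [ 0.707  0.707 -0.001] tooly [ 0.707 -0.707 -0.001] w 0.516 gf 61.7 F [ 0.3  0.3 -1.5] j [-0.13  0.33 -0.45  0.79 -0.    2.23]
shift units [0.03 0.03 0.05] dist 0.002
turn units (tool axes) [-0.02  0.02  0.  ]
```

send_rows(motion=[0.03, 0.03, 0.06, 0, 0, 0, 42, 0, 0, 0, 0, 0, 0, 46, 0, 0, 0, 0, 0, 0, 52, 0, 0, 0, 0, 0, 0, 62, 0, 0, 0, 0, 0, 0, 62, 0, 0, -0.6, 0, 0, 0, 62, 0, 0, -0.8, 0, 0, 0, 62, 0, 0, -0.9, 0, 0, 0, 62, 0, 0, -0.9, 0, 0, 0, 62, 0, 0, -0.9, 0, 0, 0, 62])

```text
t: 39.45
eef_pos: [0.5312, -0.0673, 0.1792]
eef_rot: [2.902, 1.202, -0.0]
ft_force: [-0.4, 0.0, -0.4]
grip_width: 0.723
grasp_force: 0.0
```

send_rows(motion=[0, 0, -0.9, 0, 0, 0, 60, 0, 0, -0.9, 0, 0, 0, 60, 0, 0, -0.9, 0, 0, 0, 60, 0, -0.9, 0, 0, 0, 0, 60, 0, -0.9, 0, 0, 0, 0, 60, 0, -0.9, 0, 0, 0, 0, 60, 0, -0.9, 0, 0, 0, 0, 60, 0, -0.9, 0, 0, 0, 0, 60, 0, -0.85, 0, 0, 0, 0, 60, 0, 0, 0, 0, 0, -0.9, 60])

```text
t: 40.7
eef_pos: [0.435, 0.0286, 0.2449]
eef_rot: [-2.861, -1.298, 0.002]
ft_force: [0.3, 0.3, 0.8]
grip_width: 0.704
grasp_force: 0.0
```

send_rows(motion=[0, 0, 0, 0, 0, -1, 50, 0, 0, 0, 0, 0, -1, 50, 0, 0, 0, 0, 0, -1, 50, 0, 0, 0, 0, 0, -1, 50, 0, 0, 0, 0, 0, -1, 50, 0, 0, 0, 0, 0, -1, 50, 0, 0, 0, 0, 0, -1, 50, 0, 0, 0, 0, 0, -1, 50, 0, 0, 0, 0, 0, -1, 50, 0, 0, 0, 0, 0, -1, 50])

```text
t: 41.95
eef_pos: [0.436, 0.0279, 0.2448]
eef_rot: [-2.245, -2.197, 0.002]
ft_force: [-0.1, -1.1, 0.4]
grip_width: 0.583
grasp_force: 0.0
```

```bash
python3 - <<'E'
from h import *
state(); p,im=shot("wrist","w9")
go((.4362,.029,.05),-1.6)
E
```

```text
t 41.95 pos [0.436  0.0279 0.2448] toolx [ 0.022  1.    -0.   ] tooly [ 1.    -0.022 -0.001] w 0.583 gf 0.0 F [-0.1 -1.1  0.4] j [ 0.06  0.01 -0.42  1.14 -0.    1.66]
shift units [0.05 0.02 7.79] dist 0.195
turn units (tool axes) [-0.01  0.    0.12]
```

View pics/w9.png

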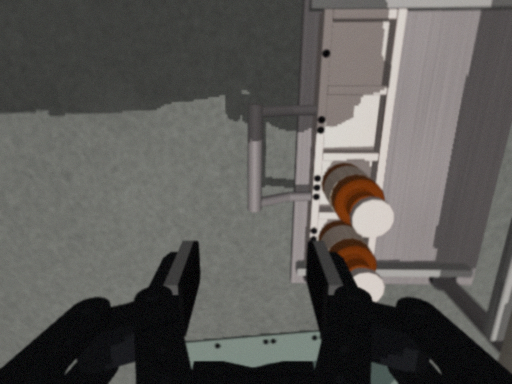

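Both bottles stand upright in pockets 3 and 4 (stoppers at (371,217) and (365,287)). Grip the handle and push in.

send_rows(motion=[0.05, 0.02, 0.8, 0, 0, 0.12, 50, 0, 0, 0.9, 0, 0, 0, 50, 0, 0, 0.9, 0, 0, 0, 50, 0, 0, 0.9, 0, 0, 0, 50, 0, 0, 0.9, 0, 0, 0, 50, 0, 0, 0.9, 0, 0, 0, 50, 0, 0, 0.9, 0, 0, 0, 50, 0, 0, 0.9, 0, 0, 0, 50, 0, 0, 0.69, 0, 0, 0, 50, 0, 0, 0, 0, 0, 0, 10])

```text
t: 43.25
eef_pos: [0.4353, 0.0288, 0.0492]
eef_rot: [-2.256, -2.183, 0.005]
ft_force: [-0.2, 0.2, 0.2]
grip_width: 0.386
grasp_force: 0.0
```

send_rows(motion=[0, 0, 0, 0, 0, 0, 10, 0, 0, 0, 0, 0, 0, 10, 0, 0, 0, 0, 0, 0, 10, 0, 0, 0, 0, 0, 0, 10, 0, 0.1, 0, 0, 0, 0, 10, 0, 0.2, 0, 0, 0, 0, 10, 0, 0.3, 0, 0, 0, 0, 10, 0, 0.4, 0, 0, 0, 0, 10, 0, 0.4, 0, 0, 0, 0, 10, 0, 0.4, 0, 0, 0, 0, 10])

```text
t: 44.5
eef_pos: [0.4824, 0.0273, 0.0508]
eef_rot: [-2.257, -2.184, -0.0]
ft_force: [-1.8, 0.9, 7.6]
grip_width: 0.14
grasp_force: 59.4
```

send_rows(motion=[0, 0.4, 0, 0, 0, 0, 10, 0, 0.4, 0, 0, 0, 0, 10, 0, 0.4, 0, 0, 0, 0, 10, 0, 0.4, 0, 0, 0, 0, 10, 0, 0.4, 0, 0, 0, 0, 10, 0, 0.4, 0, 0, 0, 0, 10, 0, 0.3, 0, 0, 0, 0, 10, 0, 0.2, 0, 0, 0, 0, 10, 0, 0.1, 0, 0, 0, 0, 10, 0, 0, 0, 0, 0, 0, 10])

```text
t: 45.75
eef_pos: [0.5578, 0.0249, 0.0508]
eef_rot: [2.257, 2.185, 0.001]
ft_force: [-0.7, 0.8, 4.6]
grip_width: 0.138
grasp_force: 59.1
```

```bash
python3 - <<'E'
from h import *
state(); go((.5662,.0254,.05),-1.6)
E
```

```text
t 45.75 pos [0.5578 0.0249 0.0508] toolx [0.033 0.999 0.001] tooly [ 0.999 -0.033  0.001] w 0.138 gf 59.1 F [-0.7  0.8  4.6] j [ 0.04  0.4  -0.42  0.75  0.    1.65]
shift units [0.03 0.34 0.03] dist 0.008
turn units (tool axes) [ 0.01 -0.01 -0.07]
```

send_rows(motion=[0, 0.1, 0, 0, 0, 0, 10, 0, 0.1, 0, 0, 0, 0, 10, 0, 0.1, 0, 0, 0, 0, 10, 0, 0.08, 0, 0, 0, 0, 10, 0, 0, 0, 0, 0, 0, 10, 0, 0, 0, 0, 0, 0, 10, 0, 0, 0, 0, 0, 0, 10, 0, 0, 0, 0, 0, 0, 10, 0, 0, 0, 0, 0, 0, 10, 0, 0, 0, 0, 0, 0, 10])

```text
t: 47.0
eef_pos: [0.5664, 0.0246, 0.0508]
eef_rot: [-2.257, -2.184, -0.0]
ft_force: [-2.6, 1.1, 7.6]
grip_width: 0.136
grasp_force: 59.5
```

send_rows(motion=[0, 0.1, 0, 0, 0, 0, 10, 0, 0.08, 0, 0, 0, 0, 10, 0, 0, 0, 0, 0, 0, 10, 0, 0, 0, 0, 0, 0, 10, 0, 0, 0, 0, 0, 0, 10, 0, 0, 0, 0, 0, 0, 10, 0, 0, 0, 0, 0, 0, 10, 0, 0, 0, 0, 0, 0, 10, 0, 0, 0, 0, 0, 0, 10, 0, 0, 0, 0, 0, 0, 10])

```text
t: 48.25
eef_pos: [0.5665, 0.0246, 0.0507]
eef_rot: [-2.253, -2.181, 0.008]
ft_force: [-15.9, 1.0, 22.1]
grip_width: 0.141
grasp_force: 61.0
```

Tray is on its in-stop. Release, rise and turn for the mallet.

send_rows(motion=[0, -0.12, 0, 0, 0, 0, 10, 0, 0, 0, 0, 0, 0, 45, 0, 0, 0, 0, 0, 0, 45, 0, 0, 0, 0, 0, 0, 45, 0, 0, 0, 0, 0, 0, 45, 0, 0, -0.6, 0, 0, 0, 45, 0, 0, -1, 0, 0, 0, 45, 0, 0, -1, 0, 0, 0, 45, 0, 0, -1, 0, 0, 0, 45, 0, 0, -1, 0, 0, 0, 45])

```text
t: 49.5
eef_pos: [0.5691, 0.0241, 0.1673]
eef_rot: [2.256, 2.184, 0.002]
ft_force: [0.6, -0.3, -0.1]
grip_width: 0.531
grasp_force: 0.0
```

send_rows(motion=[0, 0, -1, 0, 0, 0, 60, 0, 0, -1, 0, 0, 0, 60, 0, 0, -1, 0, 0, 0, 60, 0, 0, -1, 0, 0, 0, 60, 0, 0, -0.8, 0, 0, 0, 60, 0.8, -0.6, 0, 0, 0, 0, 60, 0.8, -0.6, 0, 0, 0, 0, 60, 0.8, -0.6, 0, 0, 0, 0, 60, 0.8, -0.6, 0, 0, 0, 0, 60, 0.8, -0.6, 0, 0, 0, 0, 60])

```text
t: 50.75
eef_pos: [0.4967, 0.1274, 0.2865]
eef_rot: [2.257, 2.184, 0.002]
ft_force: [-0.0, 0.1, -0.0]
grip_width: 0.706
grasp_force: 0.0
```

```bash
python3 - <<'E'
from h import *
state(); p,im=shot("wrist","w10"); pt,it=shot("top","top4"); go((.444,.323,.30),120)
for n,i in (("w10",im),("top4",it)):
    hsv=cv2.cvtColor(i,cv2.COLOR_BGR2HSV)
    m=(hsv[...,1]>90)&(hsv[...,0]>5)&(hsv[...,0]<25)&(hsv[...,2]>70); print(n,blobs(m,80)[:5])
print(onz(p,(0,0),.0)[:2],onz(p,(511,0),0)[:2])
cv2.imwrite("pics/wt.png",np.hstack([im,cv2.resize(it[150:300,140:355],(512,384))])[:, :1024]); cv2.imwrite("pics/wt.png",cv2.resize(cv2.imread("pics/wt.png"),(800,300)))
E
```

```text
t 50.75 pos [0.4967 0.1274 0.2865] toolx [0.033 0.999 0.   ] tooly [ 0.999 -0.033  0.002] w 0.706 gf 0.0 F [-0.   0.1 -0. ] j [ 0.25  0.13 -0.19  1.24 -0.    1.85]
shift units [ 7.73 -2.32 -0.54] dist 0.202
turn units (tool axes) [ 1.000e-02 -2.000e-02  1.456e+01]
w10 [(1862, [91.8, 17.0], [60, 0, 76, 43]), (720, [453.7, 288.8], [431, 277, 50, 27]), (475, [390.6, 272.0], [379, 255, 22, 36])]
top4 [(3213, [15.2, 304.9], [0, 225, 33, 159]), (835, [181.4, 238.5], [156, 206, 50, 72])]
[0.23495872 0.29135347] [0.77634582 0.27369935]
```

View pics/wt.png

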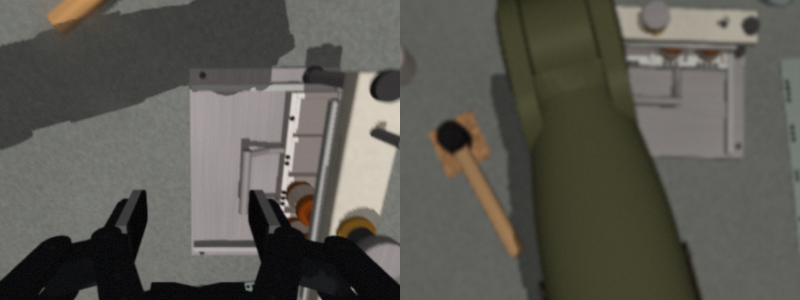

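The tray is in, with the bottles under the platen; the mallet's handle end is at the wrist picture's upper left. Move left to measure the mallet.

send_rows(motion=[0.8, -0.4, 0, 0, 0, 0, 60, 0.8, -0.4, 0, 0, 0, 0, 60, 0.8, -0.4, 0, 0, 0, 0, 60, 0.8, -0.4, 0, 0, 0, 0, 60, 0.8, -0.4, 0, 0, 0, 0, 60, 0, 0, 0, 0, 0, 0, 60, 0, 0, 0, 0, 0, 0, 60, 0, 0, 0, 0, 0, 0, 60, 0, 0, 0, 0, 0, 0, 60, 0, 0, 0, 0, 0, 0, 60])

```text
t: 52.1
eef_pos: [0.4498, 0.2279, 0.285]
eef_rot: [-2.258, -2.184, 0.001]
ft_force: [-0.6, -0.2, 0.3]
grip_width: 0.704
grasp_force: 0.0
```

```bash
python3 - <<'E'
from h import *
state(); p,im=shot("wrist","w11"); 
E
```

```text
t 52.1 pos [0.4498 0.2279 0.285 ] toolx [ 0.033  0.999 -0.   ] tooly [ 0.999 -0.033 -0.001] w 0.704 gf 0.0 F [-0.6 -0.2  0.3] j [ 0.47  0.12 -0.21  1.24  0.    2.07]
```

View pics/w11.png

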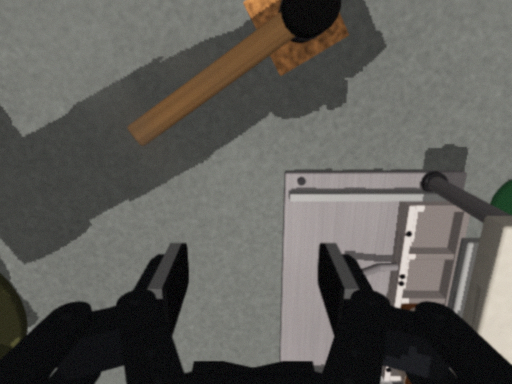

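The mallet handle runs from its end at (137,134) to the head at about (308,12), with the cork pad around (300,35).

```bash
python3 - <<'E'
from h import *
p,im=load("w11"); pt,it=load("top4")
hsv=cv2.cvtColor(im,cv2.COLOR_BGR2HSV)
m=((hsv[...,1]>90)&(hsv[...,0]>5)&(hsv[...,0]<25)&(hsv[...,2]>60)).astype(np.uint8)
m[:,245:]=0; m[200:]=0; m=cv2.morphologyEx(m,cv2.MORPH_OPEN,np.ones((5,5)))
c=max(cv2.findContours(m,0,2)[0],key=cv2.contourArea)
P=np.array([onz(p,v[0],.054)[:2] for v in c],np.float32)
box=cv2.boxPoints(cv2.minAreaRect(P)); print("rect",cv2.minAreaRect(P))
ys,xs=np.nonzero(m); sel=(xs>150)&(xs<235); Q=np.array([onz(p,v,.054)[:2] for v in zip(xs[sel],ys[sel])],np.float32)
d=cv2.fitLine(Q,cv2.DIST_L2,0,.001,.001).ravel(); d[:2]*=np.sign(d[0]); print("line",d,"yaw",np.degrees(np.arctan2(d[1],d[0])))
s=(P-d[2:])@d[:2]; E=d[2:]+d[:2]*s.min(); print("end",E,"grip from end",E+d[:2]*.145,"head from end",E+d[:2]*.215)
# head: black
k=(hsv[...,2]<45).astype(np.uint8); k[60:]=0; k[:,:265]=0;k[:,350:]=0; b=blobs(k,200)[0];print(b)
ht=(it.max(2)<45).astype(np.uint8); print("top head",[x for x in blobs(ht,40) if 150<x[1][0]<190])
for x in blobs(ht,40):
    if 150<x[1][0]<190: print(onz(pt,x[1],.08))
go((.444,.323,.285),120)
# handle end height by two views (top camera)
h2=cv2.cvtColor(it,cv2.COLOR_BGR2HSV); mt=((h2[...,1]>90)&(h2[...,0]>5)&(h2[...,0]<25)&(h2[...,2]>60)); yy,xx=np.nonzero(mt[206:290,150:215]); yy+=206; xx+=150; low=yy>=yy.max()-1; et=(xx[low].mean(),yy.max()); print("end tri",et,*[np.round(v,4) for v in tri([(p,(137,134)),(pt,et)])])
E
```

```text
rect ((0.387783408164978, 0.2920152544975281), (0.14836032688617706, 0.02580253779888153), 32.256744384765625)
line [0.82059515 0.57150996 0.390935   0.29421565] yaw 34.855587
end [0.3269696  0.24966642] grip from end [0.44595587 0.33253536] head from end [0.5033976  0.37254107]
(1910, [308.6, 16.7], [279, 0, 62, 43])
top head [(186, [168.2, 217.7], [160, 211, 18, 15])]
[0.50260682 0.35996787 0.08      ]
shift units [ 3.79 -0.35  0.  ] dist 0.095
turn units (tool axes) [-1.000e-02  1.000e-02  1.453e+01]
end tri (np.float64(201.1), np.int64(277)) [0.3228 0.2554 0.0414] [0.0027 0.0027]
```

send_rows(motion=[0.8, -0.05, 0, 0, 0, -1, 60, 0, 0, 0, 0, 0, -1, 60, 0, 0, 0, 0, 0, -1, 60, 0, 0, 0, 0, 0, -1, 60, 0, 0, 0, 0, 0, -1, 60, 0, 0, 0, 0, 0, -1, 60, 0, 0, 0, 0, 0, -1, 60, 0, 0, 0, 0, 0, -1, 60, 0, 0, 0, 0, 0, -1, 60, 0, 0, 0, 0, 0, -1, 60])

```text
t: 53.4
eef_pos: [0.449, 0.2494, 0.285]
eef_rot: [-1.366, -2.828, 0.0]
ft_force: [-0.3, -0.4, 0.8]
grip_width: 0.699
grasp_force: 0.0
```

send_rows(motion=[0, 0, 0, 0, 0, -1, 60, 0, 0, 0, 0, 0, -1, 60, 0, 0, 0, 0, 0, -1, 60, 0, 0, 0, 0, 0, -1, 60, 0, 0, 0, 0, 0, -1, 60, 0, 0, 0, 0, 0, -1, 60, 0, 0, 0, 0, 0, -1, 60, 0, 0, 0, 0, 0, -1, 60, 0, 0, 0, 0, 0, -1, 60, 0, 0, 0, 0, 0, -1, 60])

```text
t: 54.65
eef_pos: [0.449, 0.2494, 0.285]
eef_rot: [-0.317, -3.125, -0.0]
ft_force: [0.3, 0.1, 0.3]
grip_width: 0.704
grasp_force: 0.0
```

send_rows(motion=[0, 0, 0, 0, 0, -1, 60, 0, 0, 0, 0, 0, -1, 60, 0, 0, 0, 0, 0, -1, 60, 0, 0, 0, 0, 0, -1, 60, 0, 0, 0, 0, 0, -1, 60, 0, 0, 0, 0, 0, -1, 60, 0, 0, 0, 0, 0, -1, 60, 0, 0, 0, 0, 0, -1, 60, 0, 0, 0, 0, 0, -1, 60, 0, 0, 0, 0, 0, -1, 60])

```text
t: 55.9
eef_pos: [0.4489, 0.2494, 0.285]
eef_rot: [0.771, -3.045, -0.001]
ft_force: [1.1, -0.2, 0.5]
grip_width: 0.705
grasp_force: 0.0
```

```bash
python3 - <<'E'
from h import *
state(); go((.447,.3265,.24),121.5)
E
```

```text
t 55.9 pos [0.4489 0.2494 0.285 ] toolx [-0.879 -0.476  0.001] tooly [-0.476  0.879  0.001] w 0.705 gf 0.0 F [ 1.1 -0.2  0.5] j [ 0.51  0.14 -0.19  1.24  0.    0.01]
shift units [-1.4   2.75  1.8 ] dist 0.089
turn units (tool axes) [ 0.01 -0.01 -0.77]
```

send_rows(motion=[-0.35, 0.7, 0.45, 0, 0, 0, 60, -0.35, 0.7, 0.45, 0, 0, 0, 60, -0.35, 0.7, 0.45, 0, 0, 0, 60, -0.35, 0.65, 0.45, 0, 0, 0, 60, 0, 0, 0, 0, 0, -0.77, 60, 0, 0, 0, 0, 0, 0, 60, 0, 0, 0, 0, 0, 0, 60, 0, 0, 0, 0, 0, 0, 60, 0, 0, 0, 0, 0, 0, 60, 0, 0, 0, 0, 0, 0, 60])

```text
t: 57.15
eef_pos: [0.4475, 0.3253, 0.2401]
eef_rot: [0.844, -3.025, -0.0]
ft_force: [0.2, 0.3, 0.0]
grip_width: 0.705
grasp_force: 0.0
```

```bash
python3 - <<'E'
from h import *
state(); p,im=shot("wrist","w12")
hsv=cv2.cvtColor(im,cv2.COLOR_BGR2HSV)
m=((hsv[...,1]>90)&(hsv[...,0]>5)&(hsv[...,0]<25)&(hsv[...,2]>50)).astype(np.uint8); m=cv2.morphologyEx(m,cv2.MORPH_OPEN,np.ones((5,5)))
print(blobs(m,100)[:4])
# midline by rows
mid=[]
for r in range(5,380,15):
    x=np.nonzero(m[r])[0]
    if len(x)>15: mid.append(((x.min()+x.max())/2,r)); print(r,x.min(),x.max(),onz(p,mid[-1],.054).round(4)[:2],(np.linalg.norm(onz(p,(x.min(),r),.054)-onz(p,(x.max(),r),.054))).round(4))
print("TCP pt proj",proj(p,[(.447,.3265,.054),(.325,.2524,.054),(.505,.361,.084)]).round(0))
E
```

```text
t 57.15 pos [0.4475 0.3253 0.2401] toolx [-0.856 -0.518  0.001] tooly [-0.518  0.856  0.   ] w 0.705 gf 0.0 F [0.2 0.3 0. ] j [ 0.63  0.23 -0.18  1.16  0.    0.08]
[(8482, [256.6, 132.3], [221, 0, 78, 247])]
5 239 269 [0.3312 0.2565] 0.0245
20 239 269 [0.3405 0.2621] 0.0248
35 240 269 [0.3499 0.2683] 0.0243
50 240 269 [0.3598 0.2743] 0.0247
65 241 269 [0.3697 0.2808] 0.0242
80 241 269 [0.3801 0.2872] 0.0245
95 242 269 [0.3907 0.2941] 0.024
110 242 269 [0.4018 0.3009] 0.0243
125 243 269 [0.4129 0.3082] 0.0237
140 243 269 [0.4247 0.3154] 0.0241
155 244 269 [0.4365 0.3232] 0.0235
170 244 269 [0.449  0.3308] 0.0238
185 223 298 [0.4598 0.3419] 0.0725
200 222 296 [0.4737 0.3487] 0.0726
215 222 295 [0.4875 0.3566] 0.0727
230 221 293 [0.5023 0.3639] 0.0728
TCP pt proj [[254. 166.]
 [254.  -5.]
 [253. 245.]]
```

send_rows(motion=[0, 0.15, 0.8, 0, 0, -0.2, 60, 0, 0, 0.9, 0, 0, 0, 60, 0, 0, 0.9, 0, 0, 0, 60, 0, 0, 0.9, 0, 0, 0, 60, 0, 0, 0.9, 0, 0, 0, 60, 0, 0, 0.9, 0, 0, 0, 60, 0, 0, 0.9, 0, 0, 0, 60, 0, 0, 0.9, 0, 0, 0, 60, 0, 0, 0.74, 0, 0, 0, 60, 0, 0, 0, 0, 0, 0, 40])

```text
t: 58.45
eef_pos: [0.4443, 0.3277, 0.0428]
eef_rot: [0.865, -3.016, 0.002]
ft_force: [0.1, -0.5, -0.0]
grip_width: 0.511
grasp_force: 0.0
```

send_rows(motion=[0, 0, 0, 0, 0, 0, 30, 0, 0, 0, 0, 0, 0, 18, 0, 0, 0, 0, 0, 0, 18, 0, 0, 0, 0, 0, 0, 18, 0, 0, 0, 0, 0, 0, 18, 0, 0, 0, 0, 0, 0, 18, 0, 0, 0, 0, 0, 0, 18, 0, 0, 0, 0, 0, 0, 18, 0, 0, 0, 0, 0, 0, 18, 0, 0, 0, 0, 0, 0, 18])

```text
t: 59.7
eef_pos: [0.4458, 0.3289, 0.0448]
eef_rot: [-0.866, 3.02, 0.001]
ft_force: [-0.8, -1.2, 6.5]
grip_width: 0.295
grasp_force: 61.2
```

```bash
python3 - <<'E'
from h import *
state()
E
```

```text
t 59.7 pos [0.4458 0.3289 0.0448] toolx [-0.848 -0.53  -0.   ] tooly [-0.53   0.848  0.   ] w 0.295 gf 61.2 F [-0.8 -1.2  6.5] j [ 0.64  0.4  -0.44  0.74  0.    0.08]
```

send_rows(motion=[0, 0, -0.3, 0, 0, 0, 18, 0, 0, -0.6, 0, 0, 0, 18, 0, 0, -0.9, 0, 0, 0, 18, 0, 0, -1, 0, 0, 0, 18, 0, 0, -1, 0, 0, 0, 18, 0, 0, -1, 0, 0, 0, 18, 0, 0, -1, 0, 0, 0, 18, 0, 0, -1, 0, 0, 0, 18, 0, 0, -1, 0, 0, 0, 18, 0, 0, -1, 0, 0, 0, 18])

```text
t: 60.95
eef_pos: [0.4451, 0.3284, 0.2655]
eef_rot: [0.866, -3.019, -0.0]
ft_force: [-0.0, 0.6, -2.6]
grip_width: 0.292
grasp_force: 60.1
```

send_rows(motion=[0, 0, -1, 0, 0, 0, 18, 0, 0, -0.8, 0, 0, 0, 18, 0, 0, 0, 0, 0, 0.9, 18, 0, 0, 0, 0, 0, 0.9, 18, 0, 0, 0, 0, 0, 0.9, 18, 0, 0, 0, 0, 0, 0.9, 18, 0, 0, 0, 0, 0, 0.9, 18, 0, 0, 0, 0, 0, 0.9, 18, 0, 0, 0, 0, 0, 0.9, 18, 0, 0, 0, 0, 0, 0.9, 18])

```text
t: 62.2
eef_pos: [0.4451, 0.3284, 0.3096]
eef_rot: [0.085, -3.139, 0.0]
ft_force: [0.5, 0.1, -3.4]
grip_width: 0.293
grasp_force: 60.2
```

```bash
python3 - <<'E'
from h import *
state(); x,r,o=pose(); M=r.as_matrix()
pt,it=shot("top","top5"); ps,is_=shot("scene","sc5")
H=x-M[:,0]*.07-M[:,2]*.04
for n,p,i in (("top",pt,it),("scene",ps,is_)):
    q=proj(p,[H])[0]; k=(i.max(2)<50); print(n,"pred head top",q.round(1),[b for b in blobs(k,60) if np.hypot(*(np.array(b[1])-q))<40])
w=cv2.resize(is_,None,fx=1.5,fy=1.5); cv2.imwrite("pics/sc5b.png",w)
go((.595,.0265,.31),92)
E
```

```text
t 62.2 pos [0.4451 0.3284 0.3096] toolx [-0.999 -0.054  0.001] tooly [-0.054  0.999 -0.   ] w 0.293 gf 60.2 F [ 0.5  0.1 -3.4] j [ 0.64  0.21 -0.05  1.31  0.    0.58]
top pred head top [157.7 198.6] []
scene pred head top [358.5 161.7] [(591, [354.2, 171.1], [341, 155, 27, 34])]
shift units [ -5.31 -12.39  -0.02] dist 0.337
turn units (tool axes) [-0.   -0.02  0.3 ]
```

```bash
python3 - <<'E'
from h import *
x,r,o=pose(); M=r.as_matrix(); ps,im=load("sc5"); pt,it=load("top5")
a=np.linspace(0,6.28,40)
for n,p in (("scene",ps),("top",pt)):
    C=[x-M[:,0]*.07-M[:,2]*h+.025*np.array([np.cos(t),np.sin(t),0]) for t in a for h in (.04,-.04)]
    q=proj(p,C); print(n,q.min(0).round(1),q.max(0).round(1))
k=it.max(2)<60; print([b for b in blobs(k,60) if b[1][0]<260])
E
```

```text
scene [340.8 153. ] [369.5 189.2]
top [148.  188.9] [173.4 212.9]
[(9727, [194.0, 290.8], [60, 156, 265, 228]), (5003, [250.7, 12.1], [0, 4, 512, 51]), (900, [14.1, 210.7], [0, 189, 34, 39]), (573, [9.6, 258.0], [0, 244, 22, 29]), (543, [7.5, 321.3], [0, 305, 17, 35]), (264, [239.1, 136.4], [230, 128, 22, 20]), (168, [67.3, 347.6], [40, 345, 63, 6]), (114, [224.3, 166.6], [218, 156, 14, 20])]
```

Mallet is level in the grip (scene silhouette matches the prediction). Move over the plunger.

send_rows(motion=[-0.38, -0.9, 0, 0, 0, 0, 18, -0.38, -0.9, 0, 0, 0, 0, 18, -0.38, -0.9, 0, 0, 0, 0, 18, -0.38, -0.9, 0, 0, 0, 0, 18, -0.38, -0.9, 0, 0, 0, 0, 18, -0.38, -0.9, 0, 0, 0, 0, 18, -0.38, -0.9, 0, 0, 0, 0, 18, -0.38, -0.9, 0, 0, 0, 0, 18, -0.38, -0.9, 0, 0, 0, 0, 18, -0.38, -0.9, 0, 0, 0, 0, 18])

```text
t: 63.55
eef_pos: [0.553, 0.1085, 0.3093]
eef_rot: [0.09, -3.139, 0.0]
ft_force: [0.1, 0.1, -3.0]
grip_width: 0.297
grasp_force: 60.1
```

send_rows(motion=[-0.38, -0.9, 0, 0, 0, 0, 18, -0.38, -0.9, 0, 0, 0, 0, 18, -0.38, -0.9, 0, 0, 0, 0, 18, -0.36, -0.9, 0, 0, 0, 0, 18, 0, 0, 0, 0, 0, 0, 18, 0, 0, 0, 0, 0, 0, 18, 0, 0, 0, 0, 0, 0, 18, 0, 0, 0, 0, 0, 0, 18, 0, 0, 0, 0, 0, 0, 18, 0, 0, 0, 0, 0, 0, 18])

```text
t: 64.8
eef_pos: [0.5954, 0.0217, 0.309]
eef_rot: [0.088, -3.139, 0.0]
ft_force: [-0.2, -0.9, -2.5]
grip_width: 0.288
grasp_force: 60.1
```

```bash
python3 - <<'E'
from h import *
state(); x,r,o=pose(); M=r.as_matrix(); print("head",(x-M[:,0]*.07).round(4))
ps,im=shot("scene","sc6"); a=np.linspace(0,6.28,40)
q=proj(ps,[x-M[:,0]*.07-M[:,2]*h+.025*np.array([np.cos(t),np.sin(t),0]) for t in a for h in (.04,-.04)]); print(q.min(0).round(1),q.max(0).round(1))
print([b for b in blobs(im.max(2)<50,60) if np.hypot(*(np.array(b[1])-q.mean(0)))<40])
g=cv2.resize(im[120:270,130:330],None,fx=4,fy=4,interpolation=2)
for X in ((.664,.0245,.214),tuple(x-M[:,0]*.07+M[:,2]*.0408)): 
    v=proj(ps,[X])[0]; cv2.circle(g,tuple(((v-[130,120])*4).astype(int).tolist()),3,(0,0,255),-1)
cv2.imwrite("pics/sc6b.png",g)
E
```

```text
t 64.8 pos [0.5954 0.0217 0.309 ] toolx [-0.998 -0.056  0.001] tooly [-0.056  0.998 -0.   ] w 0.288 gf 60.1 F [-0.2 -0.9 -2.5] j [ 0.04  0.29  0.06  1.34 -0.   -0.02]
head [0.6653 0.0256 0.3089]
[200.5 143.6] [224.1 179.7]
[(160, [215.9, 158.6], [208, 148, 14, 21])]
```

View pics/sc6b.png

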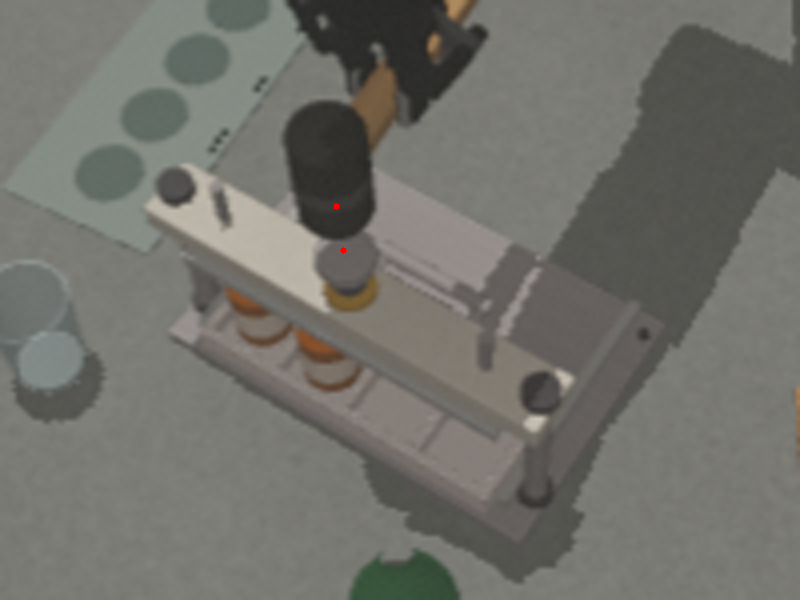

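Scene view: the mallet head hangs right over the plunger head (lower-face mark (336,207), plunger (343,250)). Strike.

send_rows(motion=[0, 0, 0.2, 0, 0, 0, 18, 0, 0, 0.9, 0, 0, 0, 18, 0, 0, 0.9, 0, 0, 0, 18, 0, 0, 0.9, 0, 0, 0, 18, 0, 0, 0, 0, 0, 0, 18, 0, 0, 0, 0, 0, 0, 18, 0, 0, 0, 0, 0, 0, 18, 0, 0, 0, 0, 0, 0, 18, 0, 0, 0, 0, 0, 0, 18, 0, 0, 0, 0, 0, 0, 18])

```text
t: 66.1
eef_pos: [0.5954, 0.0215, 0.2365]
eef_rot: [0.088, -3.14, 0.001]
ft_force: [-2.9, -1.4, 1.4]
grip_width: 0.293
grasp_force: 62.9
```

```bash
python3 - <<'E'
from h import *
state(); x,r,o=pose(); M=r.as_matrix(); print("level",M[2],"face z",x[2]-.0408)
E
```

```text
t 66.1 pos [0.5954 0.0215 0.2365] toolx [-0.998 -0.056  0.001] tooly [-0.056  0.998 -0.   ] w 0.293 gf 62.9 F [-2.9 -1.4  1.4] j [ 0.04  0.31 -0.08  1.18 -0.   -0.02]
level [ 8.53729095e-04 -3.31118009e-04 -9.99999581e-01] face z 0.1957081278886265
```

send_rows(motion=[0, 0, -0.9, 0, 0, 0, 18, 0, 0, -0.9, 0, 0, 0, 18, 0, 0, -0.9, 0, 0, 0, 18, 0, 0, -0.2, 0, 0, 0, 18, 0, 0, 0, 0, 0, 0, 18, 0, 0, 0, 0, 0, 0, 18, 0, 0, 0, 0, 0, 0, 18, 0, 0, 0, 0, 0, 0, 18, 0, 0, 0, 0, 0, 0, 18, 0, 0, 0, 0, 0, 0, 18])

```text
t: 67.35
eef_pos: [0.5955, 0.0215, 0.3089]
eef_rot: [0.088, -3.139, 0.0]
ft_force: [0.3, -0.3, -2.7]
grip_width: 0.293
grasp_force: 62.3
```

```bash
python3 - <<'E'
from h import *
state()
p6,i6=load("sc6"); ps,im=shot("scene","sc7")
f=lambda i:cv2.cvtColor(i,cv2.COLOR_BGR2GRAY)[140:182,195:230].astype(np.float32)
# head shift between before/after (same arm pose) via phase correlation; and stoppered region difference
print("head shift",cv2.phaseCorrelate(f(i6),f(im),cv2.createHanningWindow((35,42),cv2.CV_32F)))
d=cv2.absdiff(i6,im).max(2); d[d<25]=0; print(blobs(d>0,6)[:12])
# stopper tops: visible rows between tray & platen? print region stats around bottles
for b in blobs(((cv2.cvtColor(im,cv2.COLOR_BGR2HSV)[...,1]>120)&(im[...,2]>90)),10): 
    if 170<b[1][0]<240 and 160<b[1][1]<230: print("amber",b)
for b in blobs(((cv2.cvtColor(i6,cv2.COLOR_BGR2HSV)[...,1]>120)&(i6[...,2]>90)),10): 
    if 170<b[1][0]<240 and 160<b[1][1]<230: print("amber before",b)
E
```

```text
t 67.35 pos [0.5955 0.0215 0.3089] toolx [-0.998 -0.056  0.001] tooly [-0.056  0.998 -0.   ] w 0.293 gf 62.3 F [ 0.3 -0.3 -2.7] j [ 0.04  0.29  0.06  1.34 -0.   -0.02]
head shift ((-0.5882004125624576, -1.0586149291761906), 0.766367745840991)
[(128, [249.7, 112.5], [240, 102, 17, 25]), (89, [213.2, 146.1], [201, 142, 25, 16]), (57, [216.9, 176.2], [206, 165, 18, 17]), (11, [203.1, 170.5], [202, 168, 3, 6]), (7, [228.0, 246.0], [225, 245, 7, 3])]
amber (39, [217.9, 194.0], [212, 190, 12, 7])
amber (39, [208.7, 206.5], [204, 203, 11, 7])
amber (25, [190.6, 195.4], [187, 192, 9, 7])
amber before (42, [218.0, 194.1], [212, 190, 12, 8])
amber before (39, [208.7, 206.5], [204, 203, 11, 7])
amber before (26, [190.7, 195.5], [187, 192, 9, 7])
```

```bash
python3 - <<'E'
from h import *
p,i6=load("sc6"); _,im=load("sc7"); x,r,o=pose(); M=r.as_matrix()
for deg in (2,3,4,5,6,8):
    q=R.from_rotvec(M[:,1]*np.radians(deg)); H=-M[:,0]*.07
    print(deg,(proj(p,[x+q.apply(H)])-proj(p,[x+H]))[0].round(2),"dz",(q.apply(H)-H)[2].round(4))
# optical shift of head by ECC (translation+affine)
a=cv2.cvtColor(i6,cv2.COLOR_BGR2GRAY)[135:185,192:232];b=cv2.cvtColor(im,cv2.COLOR_BGR2GRAY)[135:185,192:232]
a,b=[cv2.resize(v,None,fx=4,fy=4,interpolation=2) for v in (a,b)]
print("same order boundaries: top edge rows / left cols")
for n,v in (("before",a),("after",b)):
    m=(v<60).astype(np.uint8); n_,l,s,c=cv2.connectedComponentsWithStats(m); k=1+np.argmax(s[1:,4]); print(n,s[k,:4]/4+np.array([192,135,0,0]),c[k]/4,s[k,4]/16)
W=np.eye(2,3,dtype=np.float32); cc,W=cv2.findTransformECC(a,b,W,cv2.MOTION_EUCLIDEAN,(3,200,1e-6),None,5); print(cc,W[:, :2],W@np.array([80,100,1])-[80,100])
E
```

```text
2 [0.1  0.58] dz -0.0024
3 [0.15 0.85] dz -0.0037
4 [0.22 1.12] dz -0.0049
5 [0.28 1.39] dz -0.0061
6 [0.35 1.64] dz -0.0073
8 [0.5  2.13] dz -0.0097
same order boundaries: top edge rows / left cols
before [201.75 145.75  21.5   34.  ] [20.76085183 27.21086271] 574.5
after [202.25 142.5   20.5   35.25] [20.59881413 24.81723331] 614.0
0.957494641406891 [[ 0.99983484 -0.01817413]
 [ 0.01817413  0.99983484]] [-1.73135139 -5.55577025]
```

Head tilted up about 5° in the grip when the plunger bottomed. I'll level the tool, then repeat the blow once to be sure.

send_rows(motion=[0, 0, 0, 0, 0.6, 0, 18, 0, 0, 0, 0, 0.6, 0, 18, 0, 0, 0, 0, 0, 0, 18, 0, 0, 0, 0, 0, 0, 18, -0.02, 0, 0.2, 0, 0, 0, 18, -0.08, 0, 0.9, 0, 0, 0, 18, -0.08, 0, 0.9, 0, 0, 0, 18, -0.08, 0, 0.9, 0, 0, 0, 18, 0, 0, 0, 0, 0, 0, 18, 0, 0, 0, 0, 0, 0, 18])

```text
t: 68.65
eef_pos: [0.5954, 0.0215, 0.2369]
eef_rot: [0.085, -3.056, 0.004]
ft_force: [-2.5, 0.3, 2.3]
grip_width: 0.297
grasp_force: 64.7
```

send_rows(motion=[0, 0, 0, 0, 0, 0, 18, 0.08, 0, -0.9, 0, 0, 0, 18, 0.08, 0, -0.9, 0, 0, 0, 18, 0.08, 0, -0.9, 0, 0, 0, 18, 0.02, 0, -0.2, 0, 0, 0, 18, 0, 0, 0, 0, 0, 0, 18, 0, 0, 0, 0, 0, 0, 18, 0, 0, 0, 0, 0, 0, 18, 0, 0, 0, 0, 0, 0, 18, 0, 0, 0, 0, 0, 0, 18])

```text
t: 69.9
eef_pos: [0.5954, 0.0215, 0.3088]
eef_rot: [0.085, -3.055, 0.004]
ft_force: [0.3, -0.2, -3.5]
grip_width: 0.294
grasp_force: 64.1
```

```bash
python3 - <<'E'
from h import *
state(); p,i6=load("sc6"); ps,im=shot("scene","sc8"); x,r,o=pose(); print(r.as_matrix()[2])
a=cv2.cvtColor(i6,cv2.COLOR_BGR2GRAY)[135:185,192:232];b=cv2.cvtColor(im,cv2.COLOR_BGR2GRAY)[135:185,192:232]
a,b=[cv2.resize(v,None,fx=4,fy=4,interpolation=2) for v in (a,b)]
W=np.eye(2,3,dtype=np.float32); cc,W=cv2.findTransformECC(a,b,W,cv2.MOTION_EUCLIDEAN,(3,200,1e-6),None,5); print(cc,W[:, :2],(W@np.array([80,100,1])-[80,100])/4)
M=np.c_[[-.998,-.056,0],[-.056,.998,0],[0,0,-1]]
Xr=np.array([.5954,.0217,.309])
print("pose shift px",(proj(p,[x])-proj(p,[Xr]))[0])
E
```

```text
t 69.9 pos [0.5954 0.0215 0.3088] toolx [-0.995 -0.056  0.085] tooly [-0.056  0.998 -0.   ] w 0.294 gf 64.1 F [ 0.3 -0.2 -3.5] j [ 0.04  0.37  0.15  1.44 -0.   -0.02]
[ 8.47685979e-02 -2.22801347e-04 -9.96400640e-01]
0.9531659656614058 [[ 0.9999557  -0.00940858]
 [ 0.00940858  0.9999557 ]] [-0.43088021 -1.4297909 ]
pose shift px [-0.06238744  0.01798399]
```

send_rows(motion=[0, 0, 0, 0, 0.65, 0, 18, 0, 0, 0, 0, 0.65, 0, 18, 0, 0, 0, 0, 0, 0, 18, 0, 0, 0, 0, 0, 0, 18, 0, 0, 0, 0, 0, 0, 18, 0, 0, 0, 0, 0, 0, 18, 0, 0, 0, 0, 0, 0, 18, 0, 0, 0, 0, 0, 0, 18, 0, 0, 0, 0, 0, 0, 18, 0, 0, 0, 0, 0, 0, 18])

```text
t: 71.2
eef_pos: [0.5955, 0.0215, 0.3089]
eef_rot: [0.083, -2.965, 0.008]
ft_force: [-0.4, -0.3, -2.4]
grip_width: 0.291
grasp_force: 64.1
```

```bash
cat >> h.py <<'E'
def seg(X,mrot=None,n=None):
    """one straight world move to X (m) and/or world rotation vector mrot (deg), as tool-axis units in total"""
    x,r,o=pose(); print("shift",(r.inv().apply(np.array(X)-x)/.025).round(2))
    if mrot is not None: print("turn",(r.inv().apply(mrot)/4).round(2))
E
python3 - <<'E'
from h import *
state(); p,i6=load("sc6"); ps,im=shot("scene","sc9"); x,r,o=pose()
a=cv2.cvtColor(i6,cv2.COLOR_BGR2GRAY)[135:185,192:232];b=cv2.cvtColor(im,cv2.COLOR_BGR2GRAY)[135:185,192:232]
a,b=[cv2.resize(v,None,fx=4,fy=4,interpolation=2) for v in (a,b)]
W=np.eye(2,3,dtype=np.float32); cc,W=cv2.findTransformECC(a,b,W,cv2.MOTION_EUCLIDEAN,(3,200,1e-6),None,5); print(cc,(W@np.array([80,100,1])-[80,100])/4)
seg((.4458,.3289,.309),(0,0,28.8))
E
```

```text
t 71.2 pos [0.5955 0.0215 0.3089] toolx [-0.983 -0.055  0.175] tooly [-0.056  0.998 -0.   ] w 0.291 gf 64.1 F [-0.4 -0.3 -2.4] j [ 0.04  0.45  0.26  1.56 -0.   -0.02]
0.9838584638236612 [-0.1260458  -0.42663431]
shift [ 5.21 12.61  0.92]
turn [ 1.26 -0.   -7.09]
```

send_rows(motion=[0.4, 0.97, 0.07, 0, 0, 0, 18, 0.4, 0.97, 0.07, 0, 0, 0, 18, 0.4, 0.97, 0.07, 0, 0, 0, 18, 0.4, 0.97, 0.07, 0, 0, 0, 18, 0.4, 0.97, 0.07, 0, 0, 0, 18, 0.4, 0.97, 0.07, 0, 0, 0, 18, 0.4, 0.97, 0.07, 0, 0, 0, 18, 0.4, 0.97, 0.07, 0, 0, 0, 18, 0.4, 0.97, 0.07, 0, 0, 0, 18, 0.4, 0.97, 0.07, 0, 0, 0, 18])

```text
t: 72.5
eef_pos: [0.4801, 0.2587, 0.3092]
eef_rot: [0.083, -2.965, 0.008]
ft_force: [0.4, 0.1, -2.6]
grip_width: 0.287
grasp_force: 64.0
```

send_rows(motion=[0.4, 0.97, 0.07, 0, 0, 0, 18, 0.4, 0.97, 0.07, 0, 0, 0, 18, 0.4, 0.97, 0.07, 0, 0, 0, 18, 0, 0, 0, 0, 0.35, 0, 18, 0, 0, 0, 0.178, 0, -0.882, 18, 0, 0, 0, 0.178, 0, -0.882, 18, 0, 0, 0, 0.178, 0, -0.882, 18, 0, 0, 0, 0.178, 0, -0.882, 18, 0, 0, 0, 0.178, 0, -0.882, 18, 0, 0, 0, 0.178, 0, -0.882, 18])

```text
t: 73.75
eef_pos: [0.4466, 0.3282, 0.309]
eef_rot: [0.634, -2.876, 0.064]
ft_force: [0.2, -0.5, -3.1]
grip_width: 0.294
grasp_force: 64.0
```

send_rows(motion=[0, 0, 0, 0.178, 0, -0.882, 18, 0, 0, 0, 0.178, 0, -0.882, 18, 0, 0, 0, 0, 0, 0, 18, 0, 0, 0, 0, 0, 0, 18, 0, 0, 0, 0, 0, 0, 18, 0, 0, 0, 0, 0, 0, 18, 0, 0, 0, 0, 0, 0, 18, 0, 0, 0, 0, 0, 0, 18, 0, 0, 0, 0, 0, 0, 18, 0, 0, 0, 0, 0, 0, 18])

```text
t: 75.0
eef_pos: [0.446, 0.3289, 0.3092]
eef_rot: [0.813, -2.834, 0.081]
ft_force: [-0.1, 0.6, -3.0]
grip_width: 0.296
grasp_force: 64.0
```

```bash
python3 - <<'E'
from h import *
state(); x,r,o=pose(); M=r.as_matrix(); print("yaw toolx h",np.degrees(np.arctan2(M[1,0],M[0,0])),"goal",np.degrees(np.arctan2(-.53,-.848)),"tooly z",M[2,1])
ps,im=shot("scene","sc10"); pt,it=shot("top","top10"); u=-np.array([M[0,0],M[1,0],0]); u/=np.linalg.norm(u)
a=np.linspace(0,6.28,40)
for n,p,i in(("s",ps,im),("t",pt,it)):
    q=proj(p,[x+u*.07+[0,0,h]+.025*np.array([np.cos(t),np.sin(t),0]) for t in a for h in (.04,-.04)]); print(n,"pred",q.min(0).round(1),q.max(0).round(1),[b for b in blobs(i.max(2)<50,60) if np.hypot(*(np.array(b[1])-q.mean(0)))<30])
seg((.4458,.3289,.0448))
E
```

```text
t 75.0 pos [0.446  0.3289 0.3092] toolx [-0.831 -0.519  0.199] tooly [-0.53   0.848  0.   ] w 0.296 gf 64.0 F [-0.1  0.6 -3. ] j [0.63 0.38 0.17 1.55 0.01 0.07]
yaw toolx h -147.99937240632238 goal -147.9946167919165 tooly z 0.00017509824266014745
s pred [354.9 156.2] [384.9 192.4] [(621, [368.9, 173.9], [355, 158, 29, 34])]
t pred [134.8 192.6] [161.  216.4] []
shift [-2.09  0.   10.37]
```

send_rows(motion=[-0.17, 0, 0.84, 0, 0, 0, 18, -0.17, 0, 0.84, 0, 0, 0, 18, -0.17, 0, 0.84, 0, 0, 0, 18, -0.17, 0, 0.84, 0, 0, 0, 18, -0.17, 0, 0.84, 0, 0, 0, 18, -0.17, 0, 0.84, 0, 0, 0, 18, -0.17, 0, 0.84, 0, 0, 0, 18, -0.17, 0, 0.84, 0, 0, 0, 18, -0.17, 0, 0.84, 0, 0, 0, 18, -0.17, 0, 0.84, 0, 0, 0, 18])

```text
t: 76.35
eef_pos: [0.4461, 0.329, 0.0943]
eef_rot: [0.813, -2.834, 0.081]
ft_force: [-2.0, -0.3, -2.8]
grip_width: 0.293
grasp_force: 64.1
```

send_rows(motion=[-0.17, 0, 0.84, 0, 0, 0, 18, -0.17, 0, 0.84, 0, 0, 0, 18, -0.01, 0, 0.06, 0, 0, 0, 18, -0.01, 0, 0.06, 0, 0, 0, 18, -0.01, 0, 0.06, 0, 0, 0, 18, -0.01, 0, 0.06, 0, 0, 0, 18, 0, 0, 0, 0, 0, 0, 18, 0, 0, 0, 0, 0, 0, 18, 0, 0, 0, 0, 0, 0, 18, 0, 0, 0, 0, 0, 0, 18])

```text
t: 77.6
eef_pos: [0.4458, 0.3288, 0.046]
eef_rot: [0.813, -2.834, 0.081]
ft_force: [0.4, 0.1, -2.0]
grip_width: 0.292
grasp_force: 64.0
```

```bash
python3 - <<'E'
from h import *
state(); seg((.4458,.3289,.0448))
E
```

```text
t 77.6 pos [0.4458 0.3288 0.046 ] toolx [-0.831 -0.519  0.199] tooly [-0.53   0.848  0.   ] w 0.292 gf 64.0 F [ 0.4  0.1 -2. ] j [ 0.63  0.54 -0.21  1.01  0.01  0.07]
shift [-0.01  0.    0.05]
```

send_rows(motion=[-0.01, 0, 0.04, 0, 0, 0, 18, 0, 0, 0.03, 0, 0, 0, 18, 0, 0, 0, 0, 0, 0, 18, 0, 0, 0, 0, 0, 0, 18, 0, 0, 0, 0, 0, 0, 18, 0, 0, 0, 0, 0, 0, 18, 0, 0, 0, 0, 0, 0, 18, 0, 0, 0, 0, 0, 0, 18, 0, 0, 0, 0, 0, 0, 18, 0, 0, 0, 0, 0, 0, 18])

```text
t: 78.85
eef_pos: [0.4456, 0.3287, 0.0445]
eef_rot: [0.813, -2.834, 0.081]
ft_force: [-4.5, -2.0, 5.3]
grip_width: 0.295
grasp_force: 65.0
```

send_rows(motion=[0, 0, 0, 0, 0, 0, 24, 0, 0, 0, 0, 0, 0, 28, 0, 0, 0, 0, 0, 0, 34, 0, 0, 0, 0, 0, 0, 42, 0, 0, 0, 0, 0, 0, 50, 0, 0, 0, 0, 0, 0, 50, 0, 0, 0, 0, 0, 0, 50, 0.04, 0, -0.2, 0, 0, 0, 50, 0.1, 0, -0.5, 0, 0, 0, 50, 0.18, 0, -0.9, 0, 0, 0, 50])

```text
t: 80.1
eef_pos: [0.4454, 0.3285, 0.0856]
eef_rot: [0.812, -2.833, 0.082]
ft_force: [0.4, 0.7, 0.8]
grip_width: 0.583
grasp_force: 0.0
```

send_rows(motion=[0.18, 0, -0.9, 0, 0, 0, 50, 0.18, 0, -0.9, 0, 0, 0, 50, 0.18, 0, -0.9, 0, 0, 0, 50, 0.18, 0, -0.9, 0, 0, 0, 50, 0.18, 0, -0.9, 0, 0, 0, 50, 0.18, 0, -0.9, 0, 0, 0, 50, 0.18, 0, -0.9, 0, 0, 0, 50, 0, 0, 0, 0, -0.95, 0, 50, 0, 0, 0, 0, -0.95, 0, 50, 0, 0, 0, 0, -0.95, 0, 50])

```text
t: 81.35
eef_pos: [0.4463, 0.3291, 0.2469]
eef_rot: [-0.865, 3.018, 0.002]
ft_force: [-1.0, -0.0, 0.2]
grip_width: 0.589
grasp_force: 0.0
```

```bash
python3 - <<'E'
from h import *
state(); ps,im=shot("scene","sc11"); p0,_=load("scene0"); i0=cv2.imread("pics/scene0.png")
for n,i in(("before",i0),("now",im)):
    print(n,[b for b in blobs(i.max(2)<50,60) if 320<b[1][0]<370 and 200<b[1][1]<250])
    h=cv2.cvtColor(i,cv2.COLOR_BGR2HSV); m=(h[...,1]>90)&(h[...,0]>5)&(h[...,0]<25)&(h[...,2]>60); print([b for b in blobs(m,60) if 310<b[1][0]<380 and 150<b[1][1]<260])
p,im=shot("wrist","w13"); h=cv2.cvtColor(im,cv2.COLOR_BGR2HSV); m=((h[...,1]>90)&(h[...,0]>5)&(h[...,0]<25)&(h[...,2]>50))
for r in (5,50,95,140,170): 
    x=np.nonzero(m[r])[0]
    if len(x): print(r,onz(p,((x.min()+x.max())/2,r),.054).round(4)[:2],len(x))
E
```

```text
t 81.35 pos [0.4463 0.3291 0.2469] toolx [-0.848 -0.53  -0.003] tooly [-0.53   0.848  0.   ] w 0.589 gf 0.0 F [-1.  -0.   0.2] j [ 0.64  0.23 -0.17  1.17  0.    0.08]
before [(79, [344.8, 226.5], [339, 219, 15, 13])]
[(408, [339.6, 189.3], [333, 165, 15, 50]), (382, [341.1, 232.4], [329, 217, 30, 26])]
now [(231, [347.6, 221.1], [338, 212, 19, 19])]
[(404, [339.6, 188.4], [333, 164, 15, 50]), (383, [341.3, 232.7], [329, 217, 30, 26])]
5 [0.3305 0.2574] 31
50 [0.3596 0.2756] 29
95 [0.3917 0.2951] 28
140 [0.4262 0.3172] 27
170 [0.4566 0.3242] 32
```

Mallet is back on its pad, level, at its old spot. Now the tray again.

send_rows(motion=[0, 0, 0, 0, 0, 1, 50, 0, 0, 0, 0, 0, 1, 50, 0, 0, 0, 0, 0, 1, 50, 0, 0, 0, 0, 0, 1, 50, 0, 0, 0, 0, 0, 1, 50, 0, 0, 0, 0, 0, 1, 50, 0, 0, 0, 0, 0, 1, 50, 0, 0, 0, 0, 0, 1, 50, 0, 0, 0, 0, 0, 1, 50, 0, 0, 0, 0, 0, 1, 50])

```text
t: 82.7
eef_pos: [0.4464, 0.3291, 0.2461]
eef_rot: [-0.223, -3.132, 0.002]
ft_force: [0.1, 0.4, 1.6]
grip_width: 0.585
grasp_force: 0.0
```

send_rows(motion=[0, 0, 0, 0, 0, 1, 50, 0, 0, 0, 0, 0, 1, 50, 0, 0, 0, 0, 0, 1, 50, 0, 0, 0, 0, 0, 1, 50, 0, 0, 0, 0, 0, 1, 50, 0, 0, 0, 0, 0, 1, 50, 0, 0, 0, 0, 0, 1, 50, 0, 0, 0, 0, 0, 1, 50, 0, 0, 0, 0, 0, 1, 50, 0, 0, 0, 0, 0, 1, 50])

```text
t: 83.95
eef_pos: [0.4463, 0.3291, 0.2461]
eef_rot: [-1.281, -2.867, 0.003]
ft_force: [-0.6, 0.2, -0.4]
grip_width: 0.586
grasp_force: 0.0
```

send_rows(motion=[0, 0, 0, 0, 0, 1, 50, 0, 0, 0, 0, 0, 1, 50, 0, 0, 0, 0, 0, 1, 50, 0, 0, 0, 0, 0, 1, 50, 0, 0, 0, 0, 0, 1, 50, 0, 0, 0, 0, 0, 1, 50, 0, 0, 0, 0, 0, 1, 50, 0, 0, 0, 0, 0, 1, 50, 0, 0, 0, 0, 0, 1, 50, 0, 0, 0, 0, 0, 0.9, 50])

```text
t: 85.2
eef_pos: [0.4463, 0.3291, 0.2461]
eef_rot: [-2.176, -2.265, 0.003]
ft_force: [1.0, 0.1, -0.5]
grip_width: 0.585
grasp_force: 0.0
```

```bash
python3 - <<'E'
from h import *
state(); go((.566,.0246,.247),-1.9)
E
```

```text
t 85.2 pos [0.4463 0.3291 0.2461] toolx [-0.04   0.999 -0.001] tooly [ 0.999  0.04  -0.002] w 0.585 gf 0.0 F [ 1.   0.1 -0.5] j [ 0.64  0.23 -0.17  1.18  0.    2.17]
shift units [-12.36   4.3   -0.03] dist 0.327
turn units (tool axes) [-0.03  0.01  1.04]
```

send_rows(motion=[-0.95, 0.33, 0, 0, 0, 0, 50, -0.95, 0.33, 0, 0, 0, 0, 50, -0.95, 0.33, 0, 0, 0, 0, 50, -0.95, 0.33, 0, 0, 0, 0, 50, -0.95, 0.33, 0, 0, 0, 0, 50, -0.95, 0.33, 0, 0, 0, 0, 50, -0.95, 0.33, 0, 0, 0, 0, 50, -0.95, 0.33, 0, 0, 0, 0, 50, -0.95, 0.33, 0, 0, 0, 0, 50, -0.95, 0.33, 0, 0, 0, 0, 50])

```text
t: 86.45
eef_pos: [0.539, 0.0944, 0.2462]
eef_rot: [-2.174, -2.267, 0.003]
ft_force: [0.3, -0.5, -0.7]
grip_width: 0.587
grasp_force: 0.0
```

send_rows(motion=[-0.95, 0.33, 0, 0, 0, 0, 50, -0.95, 0.33, 0, 0, 0, 0, 50, -0.95, 0.33, 0, 0, 0, 1, 50, 0, 0, 0, 0, 0, 0, 50, 0, 0, 0.6, 0, 0, 0, 50, 0, 0, 0.8, 0, 0, 0, 50, 0, 0, 0.8, 0, 0, 0, 50, 0, 0, 0.8, 0, 0, 0, 50, 0, 0, 0.8, 0, 0, 0, 50, 0, 0, 0.8, 0, 0, 0, 50])

```text
t: 87.7
eef_pos: [0.5652, 0.026, 0.1291]
eef_rot: [-2.249, -2.191, 0.003]
ft_force: [0.4, -0.3, -0.5]
grip_width: 0.586
grasp_force: 0.0
```

```bash
python3 - <<'E'
from h import *
state(); go((.566,.0246,.05),-1.9)
E
```

```text
t 87.7 pos [0.5652 0.026  0.1291] toolx [ 0.026  1.    -0.   ] tooly [ 1.    -0.026 -0.002] w 0.586 gf 0.0 F [ 0.4 -0.3 -0.5] j [ 0.05  0.33 -0.31  0.93 -0.    1.64]
shift units [-0.05  0.04  3.16] dist 0.079
turn units (tool axes) [-0.04  0.    0.1 ]
```

send_rows(motion=[0, 0.03, 0.8, 0, 0, 0.1, 50, 0, 0, 0.8, 0, 0, 0, 50, 0, 0, 0.8, 0, 0, 0, 50, 0, 0, 0.76, 0, 0, 0, 50, 0, 0, 0, 0, 0, 0, 30, 0, 0, 0, 0, 0, 0, 10, 0, 0, 0, 0, 0, 0, 10, 0, 0, 0, 0, 0, 0, 10, 0, 0, 0, 0, 0, 0, 10, 0, 0, 0, 0, 0, 0, 10])

```text
t: 88.95
eef_pos: [0.5664, 0.0254, 0.0519]
eef_rot: [-2.258, -2.182, 0.001]
ft_force: [-5.1, 3.1, 2.5]
grip_width: 0.14
grasp_force: 59.0
```

send_rows(motion=[0, -0.1, 0, 0, 0, 0, 10, 0, -0.2, 0, 0, 0, 0, 10, 0, -0.3, 0, 0, 0, 0, 10, 0, -0.4, 0, 0, 0, 0, 10, 0, -0.4, 0, 0, 0, 0, 10, 0, -0.4, 0, 0, 0, 0, 10, 0, -0.4, 0, 0, 0, 0, 10, 0, -0.4, 0, 0, 0, 0, 10, 0, -0.4, 0, 0, 0, 0, 10, 0, -0.4, 0, 0, 0, 0, 10])

```text
t: 90.2
eef_pos: [0.4821, 0.0281, 0.052]
eef_rot: [2.26, 2.182, 0.001]
ft_force: [2.0, 4.7, -2.4]
grip_width: 0.14
grasp_force: 58.9
```

send_rows(motion=[0, -0.4, 0, 0, 0, 0, 10, 0, -0.4, 0, 0, 0, 0, 10, 0, -0.3, 0, 0, 0, 0, 10, 0, -0.2, 0, 0, 0, 0, 10, 0, -0.15, 0, 0, 0, 0, 10, 0, -0.1, 0, 0, 0, 0, 10, 0, -0.1, 0, 0, 0, 0, 10, 0, -0.1, 0, 0, 0, 0, 10, 0, -0.05, 0, 0, 0, 0, 10, 0, 0, 0, 0, 0, 0, 10])

```text
t: 91.45
eef_pos: [0.437, 0.0295, 0.0519]
eef_rot: [-2.26, -2.182, 0.001]
ft_force: [1.1, 4.6, 0.8]
grip_width: 0.139
grasp_force: 59.3
```

```bash
python3 - <<'E'
from h import *
state()
E
```

```text
t 91.45 pos [0.437  0.0295 0.0519] toolx [ 0.035  0.999 -0.   ] tooly [ 0.999 -0.035 -0.001] w 0.139 gf 59.3 F [1.1 4.6 0.8] j [ 0.07  0.2  -0.7   0.67 -0.    1.67]
```

send_rows(motion=[0, -0.1, 0, 0, 0, 0, 10, 0, -0.1, 0, 0, 0, 0, 10, 0, 0, 0, 0, 0, 0, 10, 0, 0, 0, 0, 0, 0, 10, 0, 0, 0, 0, 0, 0, 10, 0, 0, 0, 0, 0, 0, 10, 0, 0, 0, 0, 0, 0, 10, 0, 0, 0, 0, 0, 0, 10, 0, 0, 0, 0, 0, 0, 10, 0, 0, 0, 0, 0, 0, 10])

```text
t: 92.7
eef_pos: [0.4363, 0.0295, 0.0521]
eef_rot: [2.257, 2.178, 0.007]
ft_force: [14.2, 4.2, -16.6]
grip_width: 0.142
grasp_force: 59.0
```

send_rows(motion=[0, 0.12, 0, 0, 0, 0, 10, 0, 0, 0, 0, 0, 0, 30, 0, 0, 0, 0, 0, 0, 50, 0, 0, 0, 0, 0, 0, 50, 0, 0, -0.5, 0, 0, 0, 50, 0, 0, -0.9, 0, 0, 0, 50, 0, 0, -0.9, 0, 0, 0, 50, 0, 0, -0.9, 0, 0, 0, 50, 0, 0, -0.9, 0, 0, 0, 50, 0, 0, -0.9, 0, 0, 0, 50])

```text
t: 93.95
eef_pos: [0.4349, 0.0294, 0.1784]
eef_rot: [2.26, 2.182, -0.001]
ft_force: [0.4, 0.3, 0.1]
grip_width: 0.586
grasp_force: 0.0
```

send_rows(motion=[0, 0, -0.9, 0, 0, 0, 60, 0, 0, -0.9, 0, 0, 0, 60, 0, 0, -0.9, 0, 0, 0, 60, 0, 0, -0.9, 0, 0, 0, 60, 0, 0, 0, 0, 0, 0, 60, 0, 0, 0, 0, 0, 0, 60, 0, 0, 0, 0, 0, 0, 60, 0, 0, 0, 0, 0, 0, 60, 0, 0, 0, 0, 0, 0, 60, 0, 0, 0, 0, 0, 0, 60])

```text
t: 95.2
eef_pos: [0.435, 0.0296, 0.2666]
eef_rot: [-2.259, -2.182, 0.002]
ft_force: [0.4, -0.0, 0.3]
grip_width: 0.703
grasp_force: 0.0
```

```bash
python3 - <<'E'
from h import *
state(); p,im=shot("wrist","w14"); h=cv2.cvtColor(im,cv2.COLOR_BGR2HSV); 
A=[b for b in blobs((h[...,2]>150)&(h[...,1]<60),150)]; print(A[:8])
B=blobs((h[...,1]>130)&(h[...,0]<18)&(h[...,2]>60),100); print(B)
for z in (.1095,.118): print(z,proj(p,[(.5323,-.0032,z),(.5305,-.0672,z)]).round(1).tolist())
print("pocket floor",proj(p,[(.5323,-.0032,.02),(.5305,-.0672,.02)]).round(1).tolist())
p9,i9=load("w9"); h9=cv2.cvtColor(i9,cv2.COLOR_BGR2HSV); print("w9",blobs((h9[...,2]>150)&(h9[...,1]<60),150)[:6],blobs((h9[...,1]>130)&(h9[...,0]<18)&(h9[...,2]>60),100))
for z in (.1095,.118): print(z,proj(p9,[(.5323,-.0032,z),(.5305,-.0672,z)]).round(1).tolist())
E
```

```text
t 95.2 pos [0.435  0.0296 0.2666] toolx [ 0.035  0.999 -0.   ] tooly [ 0.999 -0.035 -0.001] w 0.703 gf 0.0 F [ 0.4 -0.   0.3] j [ 0.07 -0.   -0.38  1.19 -0.    1.67]
[(4757, [353.3, 127.2], [308, 14, 90, 208]), (1336, [362.1, 211.5], [343, 189, 38, 66]), (972, [426.9, 6.1], [379, 0, 98, 13]), (514, [389.0, 264.0], [355, 256, 77, 21]), (493, [495.7, 252.9], [478, 186, 34, 136]), (221, [308.3, 259.8], [296, 249, 22, 19]), (194, [508.5, 346.7], [503, 324, 9, 40])]
[(844, [346.3, 187.0], [327, 170, 49, 46]), (448, [348.4, 244.5], [329, 232, 36, 27])]
0.1095 [[363.1, 206.6], [356.8, 269.5]]
0.118 [[366.1, 210.2], [359.5, 274.5]]
pocket floor [[338.7, 178.0], [334.9, 229.0]]
w9 [(6570, [381.1, 95.3], [313, 0, 178, 190]), (3679, [398.9, 188.6], [352, 111, 99, 144]), (604, [320.0, 212.8], [310, 187, 29, 52]), (567, [370.8, 284.2], [354, 272, 32, 30]), (403, [406.7, 273.4], [376, 270, 64, 9]), (376, [299.2, 231.7], [293, 203, 13, 58])] [(1256, [353.0, 195.8], [332, 175, 52, 51]), (811, [356.3, 255.0], [334, 239, 43, 32])]
0.1095 [[369.5, 215.8], [361.5, 282.5]]
0.118 [[373.0, 219.9], [364.5, 288.2]]
```

send_rows(motion=[0, 0, 0, 0, 0, 0.98, 62, 0, 0, 0, 0, 0, 0.98, 62, 0, 0, 0, 0, 0, 0.98, 62, 0, 0, 0, 0, 0, 0.98, 62, 0, 0, 0, 0, 0, 0.98, 62, 0, 0, 0, 0, 0, 0.98, 62, 0, 0, 0, 0, 0, 0.98, 62, 0, 0, 0, 0, 0, 0.98, 62, 0, 0, 0, 0, 0, 0.98, 62, 0, 0, 0, 0, 0, 0.98, 62])

```text
t: 96.5
eef_pos: [0.4351, 0.0296, 0.2667]
eef_rot: [-2.862, -1.295, 0.002]
ft_force: [0.1, 0.3, -0.0]
grip_width: 0.724
grasp_force: 0.0
```

send_rows(motion=[0, 0, 0, 0, 0, 0.95, 62, 0, 0.9, 0.2, 0, 0, 0, 62, 0, 0.9, 0.2, 0, 0, 0, 62, 0, 0.9, 0.2, 0, 0, 0, 62, 0, 0.9, 0.2, 0, 0, 0, 62, 0, 0.9, 0.2, 0, 0, 0, 62, 0, 0.9, 0.2, 0, 0, 0, 62, 0, 0, 0, 0, 0, 0, 62, 0, 0, 0, 0, 0, 0, 62, 0, 0, 0, 0, 0, 0, 62])

```text
t: 97.75
eef_pos: [0.5302, -0.0655, 0.2369]
eef_rot: [-2.902, -1.203, 0.001]
ft_force: [-0.9, -0.3, -0.4]
grip_width: 0.724
grasp_force: 0.0
```

```bash
python3 - <<'E'
from h import *
state(); p,im=shot("wrist","w15"); h=cv2.cvtColor(im,cv2.COLOR_BGR2HSV)
print(blobs((h[...,2]>170)&(h[...,1]<60),150)[:8])
print("amber",blobs((h[...,1]>130)&(h[...,0]<18)&(h[...,2]>60),60)[:6])
for z in (.1095,.118): print(z,proj(p,[(.5323,-.0032,z),(.5305,-.0672,z)]).round(1).tolist())
go((.5305,-.0672,.074),-45)
E
```

```text
t 97.75 pos [ 0.5302 -0.0655  0.2369] toolx [ 0.707  0.707 -0.001] tooly [ 0.707 -0.707 -0.   ] w 0.724 gf 0.0 F [-0.9 -0.3 -0.4] j [-0.12  0.2  -0.23  1.15 -0.    2.23]
[(14254, [424.2, 64.1], [323, 0, 189, 177]), (2975, [277.3, 172.9], [232, 113, 140, 106]), (1408, [98.1, 11.8], [63, 0, 70, 35]), (638, [217.5, 155.2], [192, 135, 47, 40]), (303, [56.0, 13.2], [37, 0, 36, 30])]
amber [(860, [208.9, 113.4], [172, 94, 56, 56]), (850, [252.4, 169.8], [227, 155, 51, 39])]
0.1095 [[195.5, 126.8], [254.8, 186.6]]
0.118 [[193.6, 128.5], [254.8, 190.0]]
shift units [-0.04  0.06  6.52] dist 0.163
turn units (tool axes) [-0.    0.01  0.01]
```

send_rows(motion=[-0.04, 0.06, 0.8, 0, 0, 0, 62, 0, 0, 0.8, 0, 0, 0, 62, 0, 0, 0.8, 0, 0, 0, 62, 0, 0, 0.8, 0, 0, 0, 62, 0, 0, 0.8, 0, 0, 0, 62, 0, 0, 0.8, 0, 0, 0, 62, 0, 0, 0.8, 0, 0, 0, 62, 0, 0, 0.8, 0, 0, 0, 62, 0, 0, 0.12, 0, 0, 0, 62, 0, 0, 0, 0, 0, 0, 42])

```text
t: 99.05
eef_pos: [0.5307, -0.0673, 0.0742]
eef_rot: [-2.902, -1.203, 0.001]
ft_force: [-1.3, 3.1, 9.8]
grip_width: 0.531
grasp_force: 21.9
```

send_rows(motion=[0, 0, 0, 0, 0, 0, 42, 0, 0, 0, 0, 0, 0, 42, 0, 0, 0, 0, 0, 0, 42, 0, 0, 0, 0, 0, 0, 42, 0, 0, 0, 0, 0, 0, 42, 0, 0, -0.5, 0, 0, 0, 42, 0, 0, -0.8, 0, 0, 0, 42, 0, 0, -0.9, 0, 0, 0, 42, 0, 0, -0.9, 0, 0, 0, 42, 0, 0, -0.8, 0, 0, 0, 42])

```text
t: 100.3
eef_pos: [0.5309, -0.0684, 0.1726]
eef_rot: [2.901, 1.201, -0.002]
ft_force: [-0.4, -0.0, -1.1]
grip_width: 0.521
grasp_force: 61.5
```

```bash
python3 - <<'E'
from h import *
state(); go((.5952,-.2824,.17),-45)
E
```

```text
t 100.3 pos [ 0.5309 -0.0684  0.1726] toolx [ 0.707  0.707 -0.002] tooly [ 0.707 -0.707  0.001] w 0.521 gf 61.5 F [-0.4 -0.  -1.1] j [-0.13  0.24 -0.33  1.   -0.    2.23]
shift units [-4.23  7.88  0.12] dist 0.224
turn units (tool axes) [ 0.01  0.02 -0.01]
```

send_rows(motion=[-0.42, 0.79, 0, 0, 0, 0, 42, -0.42, 0.79, 0, 0, 0, 0, 42, -0.42, 0.79, 0, 0, 0, 0, 42, -0.42, 0.79, 0, 0, 0, 0, 42, -0.42, 0.79, 0, 0, 0, 0, 42, -0.42, 0.79, 0, 0, 0, 0, 42, -0.42, 0.79, 0, 0, 0, 0, 42, -0.42, 0.79, 0, 0, 0, 0, 42, -0.42, 0.79, 0, 0, 0, 0, 42, -0.42, 0.79, 0, 0, 0, 0, 42])

```text
t: 101.55
eef_pos: [0.5966, -0.283, 0.1712]
eef_rot: [2.902, 1.202, -0.001]
ft_force: [0.1, 0.3, -2.6]
grip_width: 0.515
grasp_force: 61.6
```

send_rows(motion=[0, 0, 0, 0, 0, 0, 42, 0, 0, 0, 0, 0, 0, 42, 0, 0, 0.6, 0, 0, 0, 42, 0, 0, 0.7, 0, 0, 0, 42, 0, 0, 0.7, 0, 0, 0, 42, 0, 0, 0.7, 0, 0, 0, 42, 0, 0, 0.7, 0, 0, 0, 42, 0, 0, 0.6, 0, 0, 0, 42, 0, 0, 0.3, 0, 0, 0, 42, 0, 0, 0, 0, 0, 0, 42])

```text
t: 102.8
eef_pos: [0.5958, -0.2815, 0.0631]
eef_rot: [-2.902, -1.202, 0.003]
ft_force: [-1.2, 0.6, -1.4]
grip_width: 0.514
grasp_force: 61.8
```

```bash
python3 - <<'E'
from h import *
state(); go((.5952,-.2824,.0575),-45)
E
```

```text
t 102.8 pos [ 0.5958 -0.2815  0.0631] toolx [ 0.707  0.707 -0.001] tooly [ 0.707 -0.707 -0.001] w 0.514 gf 61.8 F [-1.2  0.6 -1.4] j [-0.44  0.55 -0.14  0.88 -0.    1.92]
shift units [-0.04  0.01  0.22] dist 0.006
turn units (tool axes) [-0.02  0.02 -0.  ]
```

send_rows(motion=[-0.04, 0, 0.12, 0, 0, 0, 42, 0, 0, 0.1, 0, 0, 0, 42, 0, 0, 0, 0, 0, 0, 42, 0, 0, 0, 0, 0, 0, 46, 0, 0, 0, 0, 0, 0, 52, 0, 0, 0, 0, 0, 0, 62, 0, 0, 0, 0, 0, 0, 62, 0, 0, -0.5, 0, 0, 0, 62, 0, 0, -0.8, 0, 0, 0, 62, 0, 0, -0.9, 0, 0, 0, 62])

```text
t: 104.05
eef_pos: [0.5954, -0.2823, 0.1144]
eef_rot: [2.902, 1.202, -0.001]
ft_force: [-0.4, -0.6, 0.0]
grip_width: 0.725
grasp_force: 0.0
```

send_rows(motion=[0, 0, -0.9, 0, 0, 0, 62, 0, 0, -0.9, 0, 0, 0, 62, 0, 0, -0.9, 0, 0, 0, 62, 0, 0, -0.9, 0, 0, 0, 62, 0, 0, -0.9, 0, 0, 0, 62, 0, 0, 0, 0, 0, 0, 62, 0, 0, 0, 0, 0, 0, 62, 0, 0, 0, 0, 0, 0, 62, 0, 0, 0, 0, 0, 0, 62, 0, 0, 0, 0, 0, 0, 62])

```text
t: 105.3
eef_pos: [0.5954, -0.2822, 0.2252]
eef_rot: [-2.902, -1.202, 0.002]
ft_force: [-0.7, -0.1, -0.8]
grip_width: 0.724
grasp_force: 0.0
```

```bash
python3 - <<'E'
from h import *
state(); p,im=shot("wrist","w16"); h=cv2.cvtColor(im,cv2.COLOR_BGR2HSV)
for b in blobs((h[...,2]>150)&(h[...,1]<60),150)[:4]: print(b)
print("amber",blobs((h[...,1]>130)&(h[...,0]<18)&(h[...,2]>60),60)[:6])
for z in (.0925,.101): print(z,proj(p,[(.5952,-.2824,z)]).round(1).tolist())
go((.5323,-.0032,.23),-45)
E
```

```text
t 105.3 pos [ 0.5954 -0.2822  0.2252] toolx [ 0.707  0.707 -0.001] tooly [ 0.707 -0.707 -0.001] w 0.724 gf 0.0 F [-0.7 -0.1 -0.8] j [-0.44  0.44  0.07  1.21 -0.    1.91]
(1339, [253.8, 190.5], [233, 171, 45, 41])
(180, [285.2, 134.8], [274, 121, 28, 34])
amber [(837, [253.3, 166.7], [229, 152, 50, 39])]
0.0925 [[253.2, 183.6]]
0.101 [[253.2, 186.9]]
shift units [ 6.11 -9.68 -0.18] dist 0.286
turn units (tool axes) [-0.01  0.02 -0.  ]
```

send_rows(motion=[0.55, -0.88, 0, 0, 0, 0, 62, 0.55, -0.88, 0, 0, 0, 0, 62, 0.55, -0.88, 0, 0, 0, 0, 62, 0, 0, 0, 0, 0, 0, 62, 0, 0, 0, 0, 0, 0, 62, 0, 0, 0, 0, 0, 0, 62, 0, 0, 0, 0, 0, 0, 62, 0, 0, 0, 0, 0, 0, 62, 0, 0, 0, 0, 0, 0, 62, 0, 0, 0, 0, 0, 0, 62])

```text
t: 106.6
eef_pos: [0.5781, -0.2065, 0.2257]
eef_rot: [-2.902, -1.202, 0.002]
ft_force: [-0.3, 0.1, -0.4]
grip_width: 0.723
grasp_force: 0.0
```

```bash
python3 - <<'E'
from h import *
state(); p2,i2=shot("wrist","w17"); p1,i1=load("w16")
a=np.linspace(0,6.28,60)
for n,p,im in(("w16",p1,i1),("w17",p2,i2)):
    h=cv2.cvtColor(im,cv2.COLOR_BGR2HSV); A=[b for b in blobs((h[...,2]>130)&(h[...,1]<70),300) if b[0]<3000]; print(n,A[:4])
    for H in (.0925,.101):
        q=proj(p,[(.5952+.017*np.cos(t),-.2824+.017*np.sin(t),z) for t in a for z in (H,H-.008)]); print(H,"bbox",q.min(0).round(1),(q.max(0)-q.min(0)).round(1))
go((.5323,-.0032,.23),-45)
E
```

```text
t 106.6 pos [ 0.5781 -0.2065  0.2257] toolx [ 0.707  0.707 -0.001] tooly [ 0.707 -0.707 -0.   ] w 0.723 gf 0.0 F [-0.3  0.1 -0.4] j [-0.34  0.35 -0.05  1.17 -0.    2.01]
w16 []
0.0925 bbox [231.9 160.5] [42.5 43. ]
0.101 bbox [231.2 163.1] [43.9 44.2]
w17 [(1390, [153.9, 142.3], [120, 112, 68, 64]), (872, [131.0, 136.9], [101, 109, 65, 54]), (871, [411.6, 17.7], [398, 0, 29, 43]), (375, [474.1, 35.9], [426, 0, 83, 56])]
0.0925 bbox [309.7 208.1] [42.4 40.6]
0.101 bbox [311.3 211.9] [43.7 41.7]
shift units [ 4.46 -7.04 -0.17] dist 0.208
turn units (tool axes) [-0.01  0.01 -0.  ]
```

send_rows(motion=[0.56, -0.88, 0, 0, 0, 0, 62, 0.56, -0.88, 0, 0, 0, 0, 62, 0.56, -0.88, 0, 0, 0, 0, 62, 0.56, -0.88, 0, 0, 0, 0, 62, 0.56, -0.88, 0, 0, 0, 0, 62, 0.56, -0.88, 0, 0, 0, 0, 62, 0.56, -0.88, 0, 0, 0, 0, 62, 0.56, -0.88, 0, 0, 0, 0, 62, 0, 0, 0, 0, 0, 0, 62, 0, 0, 0, 0, 0, 0, 62])

```text
t: 107.9
eef_pos: [0.5326, -0.0025, 0.2258]
eef_rot: [2.902, 1.203, -0.001]
ft_force: [0.6, 0.1, -0.1]
grip_width: 0.723
grasp_force: 0.0
```

```bash
python3 - <<'E'
from h import *
state(); p,im=shot("wrist","w18"); h=cv2.cvtColor(im,cv2.COLOR_BGR2HSV)
print("amber",blobs((h[...,1]>130)&(h[...,0]<18)&(h[...,2]>60),60)[:6])
print("w15-like expected bottle offset",proj(p,[(.5323,-.0032,.08)]).round(1).tolist(), "w16 had amber (253.3,166.7) vs proj",proj(load("w16")[0],[(.5952,-.2824,.063)]).round(1).tolist())
print(proj(p,[(.5323,-.0032,.083)]).round(1))
go((.5323,-.0032,.074),-45)
E
```

```text
t 107.9 pos [ 0.5326 -0.0025  0.2258] toolx [ 0.707  0.708 -0.001] tooly [ 0.708 -0.707 -0.   ] w 0.723 gf 0.0 F [ 0.6  0.1 -0.1] j [-0.    0.2  -0.25  1.12 -0.    2.35]
amber [(914, [251.6, 166.8], [225, 151, 54, 42]), (781, [491.2, 318.7], [471, 304, 41, 38])]
w15-like expected bottle offset [[253.2, 179.4]] w16 had amber (253.3,166.7) vs proj [[253.2, 173.5]]
[[253.2 180.4]]
shift units [-0.02 -0.    6.07] dist 0.152
turn units (tool axes) [-0.    0.01  0.  ]
```

Aligned. Descend, grasp and carry bottle 3 back.

send_rows(motion=[0, 0, 0.8, 0, 0, 0, 62, 0, 0, 0.8, 0, 0, 0, 62, 0, 0, 0.8, 0, 0, 0, 62, 0, 0, 0.8, 0, 0, 0, 62, 0, 0, 0.8, 0, 0, 0, 62, 0, 0, 0.8, 0, 0, 0, 62, 0, 0, 0.8, 0, 0, 0, 62, 0, 0, 0.47, 0, 0, 0, 62, 0, 0, 0, 0, 0, 0, 62, 0, 0, 0, 0, 0, 0, 42])

```text
t: 109.2
eef_pos: [0.5332, -0.0029, 0.0746]
eef_rot: [2.903, 1.202, -0.0]
ft_force: [-0.8, -0.9, 16.4]
grip_width: 0.528
grasp_force: 22.6
```

send_rows(motion=[0, 0, 0, 0, 0, 0, 42, 0, 0, 0, 0, 0, 0, 42, 0, 0, 0, 0, 0, 0, 42, 0, 0, 0, 0, 0, 0, 42, 0, 0, 0, 0, 0, 0, 42, 0, 0, -0.5, 0, 0, 0, 42, 0, 0, -0.8, 0, 0, 0, 42, 0, 0, -0.9, 0, 0, 0, 42, 0, 0, -0.9, 0, 0, 0, 42, 0, 0, -0.8, 0, 0, 0, 42])

```text
t: 110.45
eef_pos: [0.5325, -0.0028, 0.1726]
eef_rot: [-2.902, -1.202, 0.002]
ft_force: [0.1, 0.2, -2.8]
grip_width: 0.518
grasp_force: 61.4
```

```bash
python3 - <<'E'
from h import *
state(); go((.5254,-.2878,.17),-45)
pt,it=shot("top","top12"); h=cv2.cvtColor(it,cv2.COLOR_BGR2HSV)
print("top amber on mat",[b for b in blobs((h[...,1]>120)&(h[...,0]<18)&(h[...,2]>60),8) if b[1][0]>340 and b[1][1]<280], proj(pt,[(.5952,-.2824,.063)]).round(1))
E
```

```text
t 110.45 pos [ 0.5325 -0.0028  0.1726] toolx [ 0.707  0.707 -0.001] tooly [ 0.707 -0.707 -0.001] w 0.518 gf 61.4 F [ 0.1  0.2 -2.8] j [-0.    0.23 -0.34  1.   -0.    2.35]
shift units [-8.26  7.86  0.11] dist 0.285
turn units (tool axes) [-0.01  0.01  0.  ]
top amber on mat [(54, [370.1, 193.9], [366, 187, 12, 12])] [[371.6 190. ]]
```

send_rows(motion=[-0.69, 0.66, 0, 0, 0, 0, 42, -0.69, 0.66, 0, 0, 0, 0, 42, -0.69, 0.66, 0, 0, 0, 0, 42, -0.69, 0.66, 0, 0, 0, 0, 42, -0.69, 0.66, 0, 0, 0, 0, 42, -0.69, 0.66, 0, 0, 0, 0, 42, -0.69, 0.66, 0, 0, 0, 0, 42, -0.69, 0.66, 0, 0, 0, 0, 42, -0.69, 0.65, 0, 0, 0, 0, 42, -0.69, 0.65, 0, 0, 0, 0, 42])

```text
t: 111.75
eef_pos: [0.5266, -0.2417, 0.1711]
eef_rot: [-2.902, -1.202, 0.002]
ft_force: [0.4, -0.6, -1.2]
grip_width: 0.525
grasp_force: 61.5
```

send_rows(motion=[-0.69, 0.65, 0, 0, 0, 0, 42, -0.67, 0.64, 0, 0, 0, 0, 42, 0, 0, 0, 0, 0, 0, 42, 0, 0, 0.6, 0, 0, 0, 42, 0, 0, 0.8, 0, 0, 0, 42, 0, 0, 0.9, 0, 0, 0, 42, 0, 0, 0.9, 0, 0, 0, 42, 0, 0, 0.7, 0, 0, 0, 42, 0, 0, 0.4, 0, 0, 0, 42, 0, 0, 0, 0, 0, 0, 42])

```text
t: 113.0
eef_pos: [0.5253, -0.2875, 0.0632]
eef_rot: [-2.901, -1.202, 0.003]
ft_force: [-0.1, -0.7, -1.7]
grip_width: 0.521
grasp_force: 61.6
```

```bash
python3 - <<'E'
from h import *
state(); go((.5254,-.2878,.0575),-45)
E
```

```text
t 113.0 pos [ 0.5253 -0.2875  0.0632] toolx [ 0.707  0.707 -0.001] tooly [ 0.707 -0.707 -0.002] w 0.521 gf 61.6 F [-0.1 -0.7 -1.7] j [-0.5   0.45 -0.3   0.82 -0.    1.86]
shift units [-0.01  0.01  0.23] dist 0.006
turn units (tool axes) [-0.03  0.02  0.  ]
```

send_rows(motion=[0, 0, 0.12, 0, 0, 0, 42, 0, 0, 0.11, 0, 0, 0, 42, 0, 0, 0, 0, 0, 0, 42, 0, 0, 0, 0, 0, 0, 46, 0, 0, 0, 0, 0, 0, 52, 0, 0, 0, 0, 0, 0, 60, 0, 0, 0, 0, 0, 0, 60, 0, 0, -0.5, 0, 0, 0, 60, 0, 0, -0.8, 0, 0, 0, 60, 0, 0, -0.9, 0, 0, 0, 60])

```text
t: 114.25
eef_pos: [0.5258, -0.288, 0.1145]
eef_rot: [2.902, 1.202, -0.002]
ft_force: [-0.4, -0.6, 0.2]
grip_width: 0.698
grasp_force: 0.0
```

send_rows(motion=[0, 0, -1, 0, 0, 0, 60, 0, 0, -1, 0, 0, 0, 60, 0, 0, -1, 0, 0, 0, 60, 0, 0, -1, 0, 0, 0, 60, 0, 0, -1, 0, 0, 0, 60, 0, 0, -1, 0, 0, 0, 60, 0, 0, -1, 0, 0, 0, 60, 0, 0, 0, 0, 0, 0, 60, 0, 0, 0, 0, 0, 0, 60, 0, 0, 0, 0, 0, 0, 60])

```text
t: 115.5
eef_pos: [0.5254, -0.2876, 0.2872]
eef_rot: [-2.901, -1.202, 0.003]
ft_force: [-0.4, 0.2, -0.9]
grip_width: 0.701
grasp_force: 0.0
```

```bash
python3 - <<'E'
from h import *
state(); shot("wrist","w20")
E
```

```text
t 115.5 pos [ 0.5254 -0.2876  0.2872] toolx [ 0.707  0.707 -0.001] tooly [ 0.707 -0.707 -0.002] w 0.701 gf 0.0 F [-0.4  0.2 -0.9] j [-0.5   0.3   0.02  1.29 -0.    1.86]
```

send_rows(motion=[-0.8, 0, 0, 0, 0, 0, 60, -0.8, 0, 0, 0, 0, 0, 60, -0.8, 0, 0, 0, 0, 0, 60, -0.8, 0, 0, 0, 0, 0, 60, 0, 0, 0, 0, 0, 0, 60, 0, 0, 0, 0, 0, 0, 60, 0, 0, 0, 0, 0, 0, 60, 0, 0, 0, 0, 0, 0, 60, 0, 0, 0, 0, 0, 0, 60, 0, 0, 0, 0, 0, 0, 60])

```text
t: 116.8
eef_pos: [0.4695, -0.3443, 0.2883]
eef_rot: [2.902, 1.203, -0.002]
ft_force: [-0.6, 0.4, -0.3]
grip_width: 0.705
grasp_force: 0.0
```

```bash
python3 - <<'E'
from h import *
state(); shot("wrist","w21")
a=np.linspace(0,6.28,60); D={}
for n in ("w20","w21"):
    p,im=load(n); h=cv2.cvtColor(im,cv2.COLOR_BGR2HSV); D[n]=(p,[b for b in blobs((h[...,2]>150)&(h[...,1]<60),150) if 100<b[1][0]<420])
    print(n,D[n][1][:5])
    print("amber",blobs((h[...,1]>130)&(h[...,0]<18)&(h[...,2]>60),60)[:4])
    for X in ((.5254,-.2878),(.5952,-.2824)):
        for H in (.0925,.101):
            q=proj(p,[(X[0]+.017*np.cos(t),X[1]+.017*np.sin(t),H) for t in a]); print(X,H,"ctr",((q.min(0)+q.max(0))/2).round(1),(q.max(0)-q.min(0)).round(1))
E
```

```text
t 116.8 pos [ 0.4695 -0.3443  0.2883] toolx [ 0.707  0.707 -0.001] tooly [ 0.707 -0.707 -0.   ] w 0.705 gf 0.0 F [-0.6  0.4 -0.3] j [-0.63  0.27 -0.02  1.28 -0.    1.72]
w20 [(937, [253.8, 165.8], [237, 149, 34, 35]), (289, [309.8, 121.7], [291, 103, 31, 30])]
amber [(529, [253.5, 147.3], [233, 136, 42, 32]), (528, [290.8, 103.4], [276, 88, 44, 46])]
(0.5254, -0.2878) 0.0925 ctr [253.5 163.9] [34.9 33.9]
(0.5254, -0.2878) 0.101 ctr [253.5 166.1] [35.8 34.7]
(0.5952, -0.2824) 0.0925 ctr [303.  107.8] [37.  37.9]
(0.5952, -0.2824) 0.101 ctr [304.3 108.6] [38.  38.9]
w21 [(1323, [306.4, 18.9], [287, 0, 40, 41])]
amber [(661, [292.2, 32.4], [277, 0, 48, 51]), (612, [253.0, 77.5], [230, 55, 47, 49])]
(0.5254, -0.2878) 0.0925 ctr [252.6  77.6] [37.8 40. ]
(0.5254, -0.2878) 0.101 ctr [252.6  77.6] [38.8 41.1]
(0.5952, -0.2824) 0.0925 ctr [306.5  10.7] [40.3 45.6]
(0.5952, -0.2824) 0.101 ctr [308.1   8.8] [41.5 47. ]
```

```bash
python3 - <<'E'
from h import *
p0,i0=load("w20");p1,i1=load("w21")
print("b4",*[np.round(v,4) for v in tri([(p0,(303.5,114)),(p1,(307,18.5))])],onz(p0,(303.5,114),.0925).round(4),onz(p1,(307,18.5),.0925).round(4))
# whole bottle+cap circles via Hough on lower-threshold mask (white or grey low-sat) near b3,b4
for n,p,im in (("w20",p0,i0),("w21",p1,i1)):
    h=cv2.cvtColor(im,cv2.COLOR_BGR2HSV)
    cap=((h[...,1]<45)&(h[...,2]>75)); 
    print(n,[b for b in blobs(cap,300) if 220<b[1][0]<340 and b[1][1]<200 and b[2][2]<70])
    g=cv2.GaussianBlur(cv2.cvtColor(im,cv2.COLOR_BGR2GRAY),(3,3),0)[0:200,215:345]; c=cv2.HoughCircles(g,cv2.HOUGH_GRADIENT,1,25,param1=80,param2=14,minRadius=15,maxRadius=23); print([] if c is None else (c[0][:5]+[215,0,0]).round(1).tolist())
ps,im=shot("scene","sc20"); h=cv2.cvtColor(im,cv2.COLOR_BGR2HSV); i0=cv2.imread("pics/scene0.png"); h0=cv2.cvtColor(i0,cv2.COLOR_BGR2HSV)
for n,hh in (("start",h0),("now",h)): print(n,"amber",[b for b in blobs((hh[...,1]>110)&(hh[...,0]<18)&(hh[...,2]>60),15) if 130<b[1][0]<190 and 110<b[1][1]<175],"white",[b for b in blobs((hh[...,1]<50)&(hh[...,2]>150),15) if 130<b[1][0]<190 and 110<b[1][1]<175])
E
```

```text
b4 [ 0.592  -0.2868  0.0917] [0. 0.] [ 0.592  -0.2867  0.0925] [ 0.5918 -0.2868  0.0925]
w20 []
[[254.5, 157.5, 22.4], [297.5, 111.5, 22.4]]
w21 [(1026, [252.9, 79.0], [236, 61, 35, 37])]
[[252.5, 79.5, 19.0], [305.5, 20.5, 19.1], [216.5, 126.5, 22.4]]
start amber [(106, [152.6, 153.9], [146, 148, 13, 12]), (102, [167.4, 139.0], [161, 133, 13, 12])] white [(70, [149.7, 144.8], [145, 141, 11, 9]), (65, [164.6, 129.7], [160, 126, 10, 8])]
now amber [(91, [153.8, 153.2], [147, 147, 13, 12]), (88, [165.5, 139.4], [159, 134, 13, 11])] white [(70, [150.9, 145.2], [146, 141, 11, 9])]
```

```bash
python3 - <<'E'
from h import *
p0,_=load("w20");p1,_=load("w21")
for a,b in (((254,166.3),(252.9,79.2)),((254,165.5),(252.5,79.5))): print("b3",*[np.round(v,4) for v in tri([(p0,a),(p1,b)])],onz(p0,a,.0925).round(4),onz(p1,b,.0925).round(4))
go((.592,-.2868,.20),-45)
E
```

```text
b3 [ 0.525  -0.2888  0.0968] [0.0001 0.0001] [ 0.5242 -0.2896  0.0925] [ 0.5249 -0.2887  0.0925]
b3 [ 0.5246 -0.2888  0.0927] [0.0003 0.0003] [ 0.5248 -0.2891  0.0925] [ 0.5244 -0.2887  0.0925]
shift units [5.1  1.84 3.53] dist 0.162
turn units (tool axes) [-0.01  0.01  0.  ]
```

Both stoppers read home (about 92 mm), bottle 3 is within 1 mm of its place, and bottle 4 is about 5 mm off; I'll re-centre it.

send_rows(motion=[0.85, 0.31, 0, 0, 0, 0, 64, 0.85, 0.31, 0, 0, 0, 0, 64, 0.85, 0.31, 0, 0, 0, 0, 64, 0.85, 0.31, 0, 0, 0, 0, 64, 0.85, 0.3, 0, 0, 0, 0, 64, 0.85, 0.3, 0, 0, 0, 0, 64, 0, 0, 0.6, 0, 0, 0, 64, 0, 0, 0.9, 0, 0, 0, 64, 0, 0, 0.9, 0, 0, 0, 64, 0, 0, 0.9, 0, 0, 0, 64])

```text
t: 118.15
eef_pos: [0.5913, -0.2868, 0.2039]
eef_rot: [-2.902, -1.202, 0.003]
ft_force: [0.3, 0.1, -0.1]
grip_width: 0.75
grasp_force: 0.0
```

```bash
python3 - <<'E'
from h import *
state(); p,im=shot("wrist","w22"); h=cv2.cvtColor(im,cv2.COLOR_BGR2HSV)
print([b for b in blobs((h[...,2]>140)&(h[...,1]<60),200)][:3])
a=np.linspace(0,6.28,60); q=proj(p,[(.592+.017*np.cos(t),-.2868+.017*np.sin(t),.0925) for t in a]); print(q.min(0),q.max(0)-q.min(0))
go((.592,-.2868,.0575),-45)
E
```

```text
t 118.15 pos [ 0.5913 -0.2868  0.2039] toolx [ 0.707  0.707 -0.002] tooly [ 0.707 -0.707 -0.001] w 0.75 gf 0.0 F [ 0.3  0.1 -0.1] j [-0.45  0.44  0.03  1.16 -0.    1.91]
[(9126, [264.0, 204.8], [176, 122, 169, 165]), (4343, [181.0, 171.7], [124, 126, 107, 107])]
[230.85578064 169.03108689] [46.04196715 43.54976321]
shift units [0.06 0.12 5.72] dist 0.143
turn units (tool axes) [-0.08  0.04 -0.  ]
```

send_rows(motion=[0.02, 0.02, 0.8, 0, 0, 0, 64, 0, 0, 0.8, 0, 0, 0, 64, 0, 0, 0.8, 0, 0, 0, 64, 0, 0, 0.8, 0, 0, 0, 64, 0, 0, 0.8, 0, 0, 0, 64, 0, 0, 0.8, 0, 0, 0, 64, 0, 0, 0.8, 0, 0, 0, 64, 0, 0, 0.1, 0, 0, 0, 64, 0, 0, 0, 0, 0, 0, 52, 0, 0, 0, 0, 0, 0, 42])

```text
t: 119.45
eef_pos: [0.5932, -0.2872, 0.0645]
eef_rot: [2.901, 1.202, 0.0]
ft_force: [-0.6, -0.2, -1.5]
grip_width: 0.519
grasp_force: 61.2
```

send_rows(motion=[0, 0, 0, 0, 0, 0, 42, 0, 0, 0, 0, 0, 0, 42, 0, 0, 0, 0, 0, 0, 42, 0, 0, 0, 0, 0, 0, 42, 0, 0, -0.3, 0, 0, 0, 42, 0.11, 0, 0, 0, 0, 0, 42, 0.1, 0, 0, 0, 0, 0, 42, 0, 0, 0, 0, 0, 0, 42, 0, 0, 0, 0, 0, 0, 42, 0, 0, 0, 0, 0, 0, 42])

```text
t: 120.7
eef_pos: [0.5962, -0.2832, 0.0705]
eef_rot: [-2.902, -1.202, 0.002]
ft_force: [-0.1, -0.3, -2.0]
grip_width: 0.515
grasp_force: 61.3
```

```bash
python3 - <<'E'
from h import *
state(); go((.5953,-.2825,.0575),-45)
E
```

```text
t 120.7 pos [ 0.5962 -0.2832  0.0705] toolx [ 0.707  0.707 -0.001] tooly [ 0.707 -0.707 -0.001] w 0.515 gf 61.3 F [-0.1 -0.3 -2. ] j [-0.44  0.54 -0.13  0.9  -0.    1.91]
shift units [-0.01 -0.04  0.52] dist 0.013
turn units (tool axes) [-0.01  0.01 -0.  ]
```

send_rows(motion=[0, -0.04, 0.12, 0, 0, 0, 42, 0, 0, 0.1, 0, 0, 0, 42, 0, 0, 0.03, 0, 0, 0, 42, 0, 0, 0, 0, 0, 0, 42, 0, 0, 0, 0, 0, 0, 42, 0, 0, 0, 0, 0, 0, 42, 0, 0, 0, 0, 0, 0, 42, 0, 0, 0, 0, 0, 0, 42, 0, 0, 0, 0, 0, 0, 42, 0, 0, 0, 0, 0, 0, 42])

```text
t: 121.95
eef_pos: [0.5956, -0.2825, 0.0645]
eef_rot: [2.902, 1.202, -0.001]
ft_force: [-1.1, 0.4, 1.2]
grip_width: 0.514
grasp_force: 61.4
```

Contact felt (force changed from −2 to +1.2 N). Release, rise and check.

send_rows(motion=[0, 0, 0, 0, 0, 0, 46, 0, 0, 0, 0, 0, 0, 50, 0, 0, 0, 0, 0, 0, 56, 0, 0, 0, 0, 0, 0, 62, 0, 0, 0, 0, 0, 0, 62, 0, 0, -0.4, 0, 0, 0, 62, 0, 0, -0.8, 0, 0, 0, 62, 0, 0, -0.9, 0, 0, 0, 62, 0, 0, -0.9, 0, 0, 0, 62, 0, 0, -0.9, 0, 0, 0, 62])

```text
t: 123.2
eef_pos: [0.5958, -0.2825, 0.1636]
eef_rot: [2.902, 1.202, -0.001]
ft_force: [-0.1, -0.4, 0.2]
grip_width: 0.725
grasp_force: 0.0
```

send_rows(motion=[0, 0, -1, 0, 0, 0, 60, 0, 0, -1, 0, 0, 0, 60, 0, 0, -1, 0, 0, 0, 60, 0, 0, -1, 0, 0, 0, 60, 0, 0, -1, 0, 0, 0, 60, -0.8, -0.3, 0, 0, 0, 0, 60, -0.8, -0.3, 0, 0, 0, 0, 60, -0.8, -0.3, 0, 0, 0, 0, 60, -0.8, -0.3, 0, 0, 0, 0, 60, -0.8, -0.3, 0, 0, 0, 0, 60])

```text
t: 124.45
eef_pos: [0.4973, -0.3272, 0.2872]
eef_rot: [2.902, 1.202, -0.001]
ft_force: [-0.1, 0.6, 0.6]
grip_width: 0.702
grasp_force: 0.0
```

```bash
python3 - <<'E'
from h import *
state(); p,im=shot("wrist","w23"); h=cv2.cvtColor(im,cv2.COLOR_BGR2HSV)
print([b for b in blobs((h[...,2]>140)&(h[...,1]<60),200)][:4])
g=cv2.GaussianBlur(cv2.cvtColor(im,cv2.COLOR_BGR2GRAY),(3,3),0); c=cv2.HoughCircles(g[:220,200:380],cv2.HOUGH_GRADIENT,1,25,param1=80,param2=14,minRadius=15,maxRadius=24)
for v in c[0][:6]+[200,0,0]: print(v.round(1),onz(p,v[:2],.0925).round(4)[:2])
print("pred",proj(p,[(.5254,-.2878,.0925),(.5952,-.2824,.0925)]).round(1))
shot("scene","sc23"); pt,it=shot("top","top23")
i0=cv2.imread("pics/top0.png")
d=cv2.absdiff(cv2.GaussianBlur(i0,(3,3),0),cv2.GaussianBlur(it,(3,3),0)).max(2); print([b for b in blobs(d>35,25)][:8])
E
```

```text
t 124.45 pos [ 0.4973 -0.3272  0.2872] toolx [ 0.707  0.707 -0.001] tooly [ 0.707 -0.707 -0.   ] w 0.702 gf 0.0 F [-0.1  0.6  0.6] j [-0.58  0.29  0.01  1.29 -0.    1.77]
[(9123, [270.5, 117.1], [166, 0, 190, 218]), (968, [299.6, 53.4], [287, 33, 29, 43])]
[244.5 116.5  17.4] [ 0.5239 -0.2893]
[296.5  54.5  21. ] [ 0.5942 -0.2842]
[210.5 151.5  23.4] [ 0.4772 -0.2894]
pred [[244.4 114.2]
 [296.   52. ]]
[(11702, [451.0, 245.6], [367, 133, 145, 251]), (2439, [342.8, 319.1], [297, 292, 84, 62]), (2085, [290.5, 359.7], [253, 330, 78, 54]), (1519, [272.9, 210.1], [234, 197, 82, 25]), (649, [234.4, 369.8], [218, 350, 29, 34]), (606, [360.0, 206.7], [345, 185, 37, 42]), (480, [497.0, 376.2], [470, 363, 42, 21]), (467, [497.3, 334.6], [480, 323, 32, 22])]
```

```bash
python3 -c "
from rig import workorder
print(workorder.hand_in())"
```

```text
the job is handed in; nothing more can be done
None
```

The job is handed in with no result given: bottles 3 and 4 (the only ones present) are stoppered and back upright within about 2 mm of their places (bottle 4's stopper measured home, bottle 3's reading was looser), the mallet is back on its pad, the tray is fully out, and I struck the plunger twice because the mallet tilted in the grip on the first blow.

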